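Close the sloping box with its two sliding lids

TASK

Close the sloping pine box: take the two lids from the tray and slide them, grips up, down the slope under the side lips, the longer one first, then the shorter, pushed firmly home so that the stiff push-out strip is driven back, the longer lid stands against the solid stop and no gap is left between the lids. Then swing the wooden turn-button all the way across the bed behind them, and leave the other things on the bench where they are.

Things in the scene. Friction and masses are not known exactly. Their poses are not given: they have to be found in the camera images.
- box: pine box fixed on a sloping stand, on the left or the right. Origin: middle of the low end of the lid bed, on its surface. x: up the bed (28 degrees above level, towards the robot's left), y: across, z: square out of the bed. Lids lie on z = 0 between side walls 154 mm apart. When both are home, lid centres are at x = 39 (long) and 104 mm (short), y = 0, z = 18 mm.
- stop (a point): face of the solid stop shoulders at the box origin, axes as the box. Between them a 56 mm wide, 10 mm high push-out strip sticks 7 to 14 mm up the bed (amount not given): stiff, takes about 6 N to move and stays where left. It must be driven back by the lids until the lowest lid meets the solid shoulders.
- lips_end (a point): upper end of the side lips, on the bed, 112 mm up from the stop; axes as the box. From the stop to here lips on both sides overhang the bed by 8 mm, 13 to 19 mm above it (138 mm free between them for grip and fingers), so lids enter only from above this point, sliding down. Flared guides, 12 mm high, reach 19 mm further up.
- landing (a point): middle of the open landing, at bed level, 170 mm up from the stop (landing: 112 to 236 mm), where a lid can be laid on the bed before it is slid down; axes as the box.
- long_lid (a point): the longer lid: pine panel 78 (its x) x 148 (its y) x 8 mm, on its middle an upright grip block 34 (x) x 14 (y) x 28 mm tall; 36 mm high in all, about 55 g. Starts flat, grip up, in any of the grey-floored tray's three big compartments, whose walls stand 4 mm above the panel; x up-slope when fitted. Point: lid's centre, 18 mm above its underside. z: up.
- short_lid (a point): the shorter lid: pine panel 52 (its x) x 148 (its y) x 8 mm, on its middle an upright grip block 34 (x) x 14 (y) x 28 mm tall; 36 mm high in all, about 37 g. Starts flat, grip up, in any of the grey-floored tray's three big compartments, whose walls stand 4 mm above the panel; x up-slope when fitted. Point: lid's centre, 18 mm above its underside. z: up.
- keeper (a joint): angle of the dark wooden turn-button, rad: at 0 its bar points up the slope (box +x), growing it turns to the bed's middle; at 1.57 (end stop) it points to box -y, straight across the bed, its edge 3.5 mm above the short lid when both lids are home. Starts at -0.45 to 0, clear of the bed. Light friction (0.04 N m), stays where left.
- keeper_pivot (a point): the turn-button's pivot, at box x = 141.5, y = 94 mm, at bed level; it turns about box z; axes as the box. The bar is 16 mm wide, 2 to 12 mm above the bed, reaching 60 mm from here.
- keeper_pin (a point): the turn-button's upright round peg, 12 mm diameter, from 12 to 40 mm above the bed, 42 mm from the pivot; this point is on its axis 26 mm above the bed. Push it or pinch it to swing the button.
- offcut: bystander, loose, to be left alone: flat plain wood offcut without a grip, 45 x 120 x 12 mm, lying in the remaining big compartment of the lid tray. Origin at its underside.
- sander: bystander, loose, to be left alone: cork-faced wooden sanding block, 90 x 50 x 32 mm. Origin at its underside.
- chisel: bystander, loose, to be left alone: long slim hand tool with a wooden handle, 190 mm, lying flat between the box and the tray. Origin at its underside (lies along x).
- pencil: bystander, loose, to be left alone: yellow pencil, 130 mm, lying in the narrow fourth compartment at the far end of the lid tray. Origin at its underside.
- glue: bystander, loose, to be left alone: white glue bottle, 60 mm across and 150 mm tall, upright. Origin at its underside.
- square: bystander, loose, to be left alone: try square with a dark wooden stock and a steel blade, lying flat. Origin at its underside.
- plane: bystander, loose, to be left alone: hand plane, 220 x 60 mm, 100 mm tall. Origin at its underside.
- mallet: bystander, loose, to be left alone: wooden mallet, 260 mm, lying flat. Origin at its underside (lies along x).
There are look-alikes about, which are no part of the job. Leave any white look-alike of the part that bears long_lid alone. What is shaped like the part that bears short_lid but green is not meant.

How it is judged:
At the end, for the whole second after the job is handed in: In the box's frame the long and short lids' centres lie at x = 39 and 104 mm (at most 4 mm higher up the slope, 3 mm lower), within 6 mm of the middle line, flat on the bed (z 18 mm within 4 mm, within 0.08 rad), at rest; the turn-button stands at more than 1.40 rad (x of long_lid in the frame of box between 0.036 and 0.043 m and y of long_lid in the frame of box between -0.006 and 0.006 m and z of long_lid in the frame of box between 0.014 and 0.022 m and angle between the z axis of each of long_lid, short_lid and the z axis of box, either way round below 0.08 rad and linear speed of each of lid_long, lid_short below 0.02 m/s and x of short_lid in the frame of box between 0.101 and 0.108 m and y of short_lid in the frame of box between -0.006 and 0.006 m and z of short_lid in the frame of box between 0.014 and 0.022 m and value of joint keeper above 1.4 rad); the robot touches nothing.
It fails at once if a bystander (sanding block, offcut, slim tool, pencil, glue bottle, try square, plane or mallet) was shifted more than 40 mm (distance of any of offcut, sander, chisel, pencil, glue, square, plane, mallet from where it was at the start of the episode above 0.04 m).
It fails at once if the glue bottle or the plane was knocked over (angle between any of glue, plane's own z axis and vertical above 0.5 rad).
It also fails if it takes over 72 s, if anything falls off the work surface, if the arm or the gripper's body presses on something with over 40 N, if the wrist force passes 120 N, or if a joint passes its speed limit or range.

ROBOT

A 7-joint arm with a two-finger parallel gripper is mounted at the origin on the work surface. World frame = base frame: x ahead of the robot, y to its left, z up, the work surface at z = 0. Lengths are in m, angles in rad, forces in N, time in s.
With the tool pointing down it reaches from about 0.4 to 0.85 m from the base axis. Payload 4.5 kg.
Tool frame: the origin (TCP) lies between the finger pads; the fingertips stand 8 mm ahead of it and the grasp point (between the pads) lies 11 mm behind it; z points along the fingers, y is the direction in which the jaws open and shut (so a half turn about z gives the same grasp; the last joint's range is limited). The gripper opens to 88 mm and grips with 3 to 60 N. Pads are 18 mm wide; open, the fingers measure 123 mm over their backs; the gripper's body (75 mm by 187 mm) begins 45 mm behind the grasp point.
Start: joints at [-1.266, 0.689, -0.195, 1.565, 0.157, 0.902, -0.215], TCP at [0.167, 0.602, 0.247] pointing down, gripper open.
Joint ranges: [-3.01, 3.01], [-0.46, 2.08], [-1.47, 1.51], [0.13, 2.56], [-1, 4.14], [0.04, 2.09], [-2.66, 2.66]. Speed limits (rad/s): [2.57, 2.57, 3.14, 3.14, 3.14, 3.14, 3.14].

INTERFACE

Orientations are given as a unit quaternion [x, y, z, w].
In Python, from plant import r gives the robot as it stands.
- The arm moves only by the tool carry_out, never from a script. Its argument "commands" is a list that holds one entry, the list of rows, each a list of 7 numbers: the turn, a rotation vector about the tool's x, y, z in rad, then the shift along the tool's x, y, z in cm, then the finger opening in cm, from 0 to 8.81. A call has 1 to 10 rows; each row is the pose to reach, as a shift and turn from the pose commanded when the call began, along the tool's axes at that moment; what a row does not reach only later rows make up. A row lasts 1/12 s, in which the tool goes at most 41.7 mm and 7.16 degrees, less where a joint would pass 70% of its speed; a pose out of reach is approached as far as the arm can. A call with a gripper value outside its range is refused whole. The fingers move at their own pace and stop on an object; "force" is the grip in N (left out, the last holds). Time passes only in rows, so rows that repeat a pose let the fingers close. It gives the time, the measured TCP pose, the force and the opening at its end, in the units of the state.
- r.get_state(): the state, without advancing time (a new reading comes with each control period).
- r.snapshot(name): name is "scene" or "top" or "wrist"; returns a dict with "pixels" (420x560x3 uint8, red, green, blue), "mtx" (3x3 intrinsics, pixels), "xyz" and "rotation" of the camera in the world. Camera axes: x right, y down, z forward; pixel columns grow to the right and rows downward; lengths in m; the calibration is good to about 2 mm. A picture is of the moment at which its call begins. There is no depth.
- r.finish_job(): hands the job in, once; it reports no verdict.
The state is a dict: "clock": time; "q": joint angles; "qd": joint speeds; "joint_torque": joint torques, N m; "tool_pos": TCP position; "eef_rot": TCP orientation; "contact_force": force on the tool from outside, world axes, zero at the start; "moment": the same for the moment, N m; "opening": opening from 0.0 (shut) to 1.0 (fully open).
Only numpy, scipy, OpenCV 4.12 (cv2) and the standard library are available. Lean on these libraries where they do the work, as an engineer would, in place of code of your own. Each camera call takes 0.05 s, during which the arm holds its last target.

## Working session

There is one attempt and no reset: what is moved stays moved. The work goes in short steps, Python scripts to look and compute and a tool call to move; the robot and the scene stay as the last step left them, time stands still between calls to the robot, and variables do not carry over. Pictures are saved under pics/ and viewed, and the job is handed in when it is done.

Besides the shell and the picture viewer there is one more tool, called after ">>>" by a JSON object that holds its "name" and its "arguments". carry_out: Moves the arm, as the interface text tells. Its arguments: {"type":"object","properties":{"commands":{"type":"array"},"force":{"type":"number"}},"required":["commands"]}

```bash
ls; mkdir -p pics
cat > h.py <<'E'
import numpy as np, cv2, pickle
from plant import r
def snap(name, fn):
    s=r.snapshot(name); cv2.imwrite('pics/'+fn+'.png', s['pixels'][:,:,::-1]); pickle.dump(s,open('pics/'+fn+'.pkl','wb')); return s
def load(fn): return pickle.load(open('pics/'+fn+'.pkl','rb'))
def crop(fn,x0,y0,x1,y1,out,k=4):
    im=cv2.imread('pics/'+fn+'.png')[y0:y1,x0:x1]; cv2.imwrite('pics/'+out+'.png',cv2.resize(im,None,fx=k,fy=k,interpolation=cv2.INTER_CUBIC))
def ray(s,u,v):
    K=np.array(s['mtx']);d=np.linalg.solve(K,[u,v,1.]);return np.array(s['xyz']),np.array(s['rotation'])@d
def onz(s,u,v,z):
    o,d=ray(s,u,v);return o+d*(z-o[2])/d[2]
def proj(s,p):
    c=np.array(s['rotation']).T@(np.asarray(p)-np.array(s['xyz']));q=np.array(s['mtx'])@c;return q[:2]/q[2]
def tri(obs):
    A=np.zeros((3,3));b=np.zeros(3)
    L=[]
    for s,u,v in obs:
        o,d=ray(s,u,v);d=d/np.linalg.norm(d);P=np.eye(3)-np.outer(d,d);A+=P;b+=P@o;L.append((o,P))
    x=np.linalg.solve(A,b);return x,[np.linalg.norm(P@(x-o)) for o,P in L]
E
python3 - <<'E'
from h import *
for n in ['scene','top','wrist']:
    s=snap(n,n+'0'); print(n,np.round(s['xyz'],3),np.round(s['rotation'],3).tolist(),np.round(s['mtx'],1).tolist())
st=r.get_state(); print({k:np.round(v,3).tolist() for k,v in st.items()})
E
```

```text
pics
scene [ 1.05  -0.554  0.899] [0.848, 0.358, -0.154, -0.358] [[405.5, 0.0, 281.2], [0.0, 405.5, 205.3], [0.0, 0.0, 1.0]]
top [ 0.27  -0.013  1.614] [-0.697, 0.713, -0.053, 0.051] [[531.5, 0.0, 282.1], [0.0, 531.5, 212.2], [0.0, 0.0, 1.0]]
wrist [0.099 0.622 0.383] [0.788, 0.6, 0.083, 0.111] [[361.6, 0.0, 281.0], [0.0, 361.6, 206.2], [0.0, 0.0, 1.0]]
{'clock': 0.15, 'q': [-1.266, 0.69, -0.195, 1.566, 0.157, 0.903, -0.215], 'qd': [0.001, -0.003, -0.001, -0.003, 0.0, 0.0, -0.0], 'joint_torque': [-0.002, -52.786, -1.268, -15.358, -0.052, 0.004, 0.0], 'tool_pos': [0.167, 0.602, 0.246], 'eef_rot': [0.135, 0.991, -0.001, -0.0], 'contact_force': [0.162, -0.653, 0.059], 'moment': [0.012, -0.001, -0.04], 'opening': 0.999}
```

```bash
python3 - <<'E'
t=open('h.py').read()
t=t.replace("from plant import r\n","from plant import r\nfrom scipy.spatial.transform import Rotation as Ro\n")
t=t.replace("np.array(s['rotation'])","Ro.from_quat(s['rotation']).as_matrix()")
open('h.py','w').write(t)
E
python3 - <<'E'
from h import *
for n in ['scene','top','wrist']:
    s=load(n+'0'); print(n, np.round(Ro.from_quat(s['rotation']).as_matrix(),3).tolist())
E
```

```text
scene [[0.696, 0.497, -0.519], [0.718, -0.487, 0.497], [-0.005, -0.719, -0.695]]
top [[-0.024, -0.989, 0.146], [-1.0, 0.023, -0.004], [0.0, -0.146, -0.989]]
wrist [[0.266, 0.927, 0.264], [0.964, -0.256, -0.075], [-0.002, 0.275, -0.962]]
```

View pics/scene0.png

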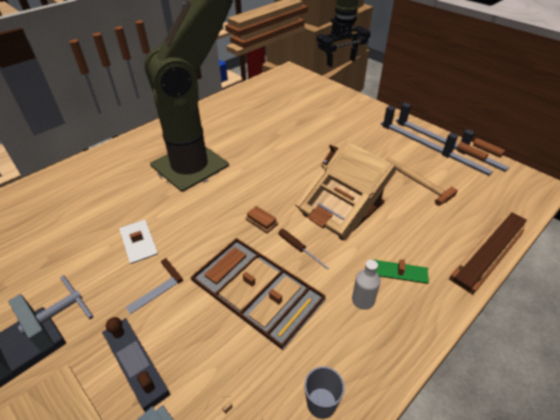

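View pics/top0.png

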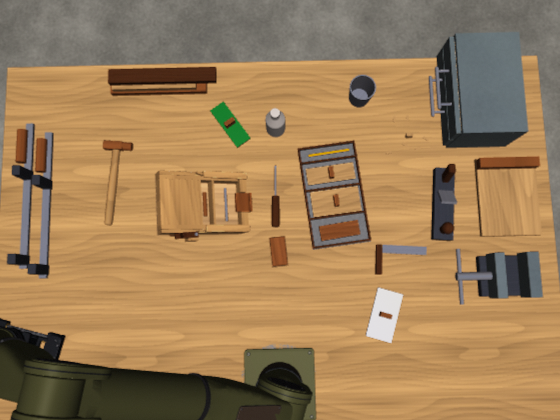

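View pics/wrist0.png

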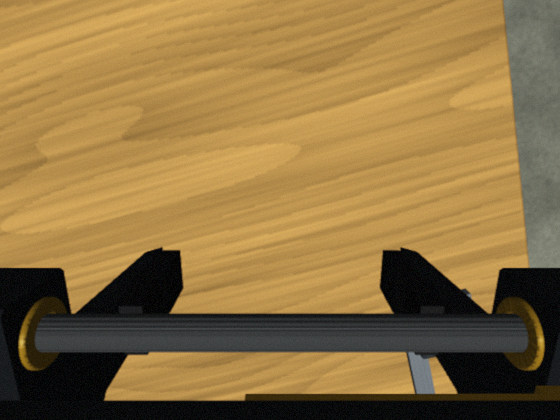

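Run:
```python
from h import *
crop('top0',285,130,385,255,'t_tray',5)
crop('top0',150,160,260,250,'t_box',7)
crop('scene0',185,235,330,345,'s_tray',5)
crop('scene0',290,135,405,240,'s_box',6)
```

```text
(no output)
```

View pics/t_tray.png

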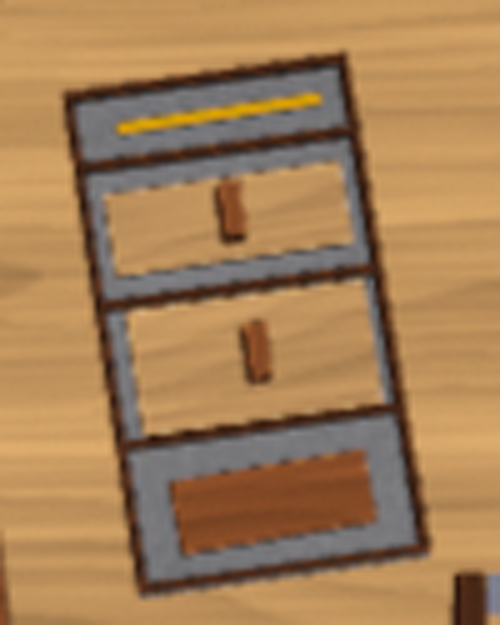

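View pics/t_box.png

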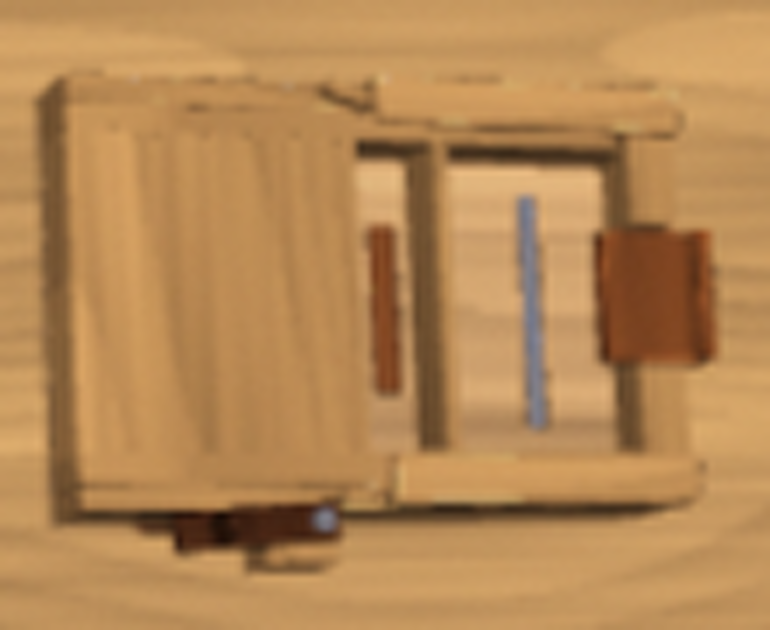

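View pics/s_tray.png

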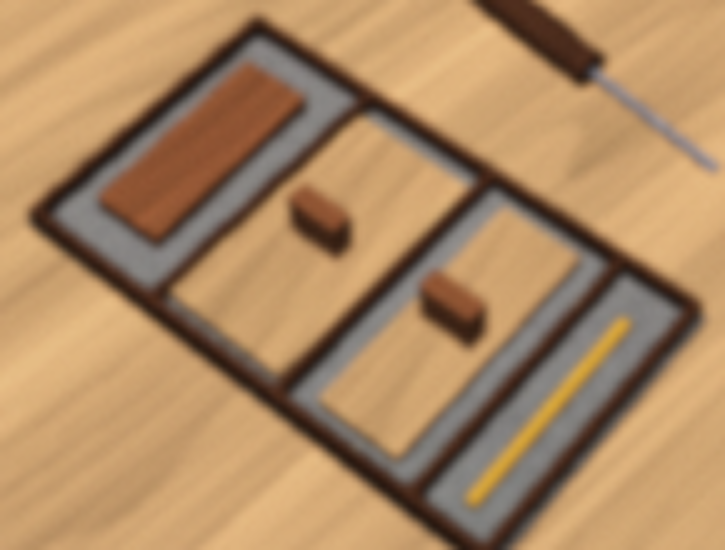

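View pics/s_box.png

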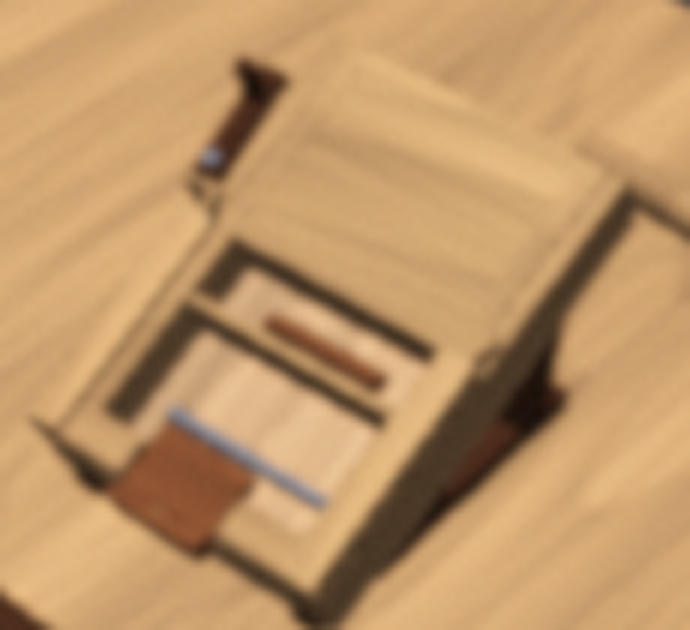

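Run:
```python
from h import *
t=load('top0');s=load('scene0')
T=lambda a,b:(t,285+a/5,130+b/5)
S=lambda a,b:(s,185+a/5,235+b/5)
P=lambda n,*o:print(n,*[np.round(x,4) for x in tri(o)])
P('long grip top',T(256,345),S(322,210)); P('short grip',T(230,206),S(455,288))
# long lid panel corners: top crop: near-left etc
for n,a,b in [('L fl',(128,312),(360,110)),('L fr',(365,280),None),('tray 1',(68,95),(700,310)),('tray 2',(345,58),(495,550)),('tray3',(428,550),(35,215)),('tray4',(143,590),(257,20))]:
    if b: P(n,T(*a),S(*b))
TB=lambda a,b:(t,150+a/7,160+b/7)
SB=lambda a,b:(s,290+a/6,135+b/6)
for n,a,b in [('panel low corner far(+x)',(360,140),(437,355)),('panel low corner near',(365,455),(238,240)),('strip near low',(715,362),(110,490)),('strip far low',(712,232),(200,550)),('pin top',(323,520),(210,158)),('lip end low near',(700,480),(40,420)),('lip end low far',(680,110),(320,610)),('bed top far',(50,95),(625,180))]:
    P(n,TB(*a),SB(*b))
```

```text
long grip top [ 0.54   -0.1823  0.0373] [0.0011 0.0011]
short grip [ 0.6249 -0.1688  0.0431] [0.0017 0.0017]
L fl [ 0.5412 -0.1232  0.0753] [0.0227 0.0227]
tray 1 [ 0.7055 -0.074   0.0104] [0.002 0.002]
tray 2 [ 0.7254 -0.2439  0.0153] [0.0049 0.0049]
tray3 [ 0.4173 -0.2831  0.0084] [0.0029 0.0029]
tray4 [ 0.3964 -0.1106  0.0113] [0.0017 0.0017]
panel low corner far(+x) [0.5918 0.2114 0.1093] [0.0001 0.0001]
panel low corner near [0.463  0.212  0.1036] [0.0021 0.0021]
strip near low [0.5064 0.0719 0.0534] [0.0033 0.0033]
strip far low [0.563  0.0728 0.0534] [0.0039 0.0039]
pin top [0.4327 0.2236 0.1333] [0.0009 0.0009]
lip end low near [0.4545 0.0778 0.0611] [0.0022 0.0022]
lip end low far [0.6207 0.0883 0.0445] [0.007 0.007]
bed top far [0.6044 0.3296 0.157 ] [0.0019 0.0019]
```

>>> {"name": "carry_out", "arguments": {"commands": [[[0,0,-0.27,-49.6,-28,-15.3,8.8],[0,0,-0.27,-49.6,-28,-15.3,8.8],[0,0,-0.27,-49.6,-28,-15.3,8.8],[0,0,-0.27,-49.6,-28,-15.3,8.8],[0,0,-0.27,-49.6,-28,-15.3,8.8],[0,0,-0.27,-49.6,-28,-15.3,8.8],[0,0,-0.27,-49.6,-28,-15.3,8.8],[0,0,-0.27,-49.6,-28,-15.3,8.8],[0,0,-0.27,-49.6,-28,-15.3,8.8],[0,0,-0.27,-49.6,-28,-15.3,8.8]]]}}

```text
clock: 0.98
tool_pos: [0.4529, 0.316, 0.3553]
eef_rot: [0.0, 1.0, -0.0, -0.0]
contact_force: [1.2, 0.6, -0.2]
opening: 1.001
```

>>> {"name": "carry_out", "arguments": {"commands": [[[0,0,0,-11.7,-11.6,-4.5,8.8],[0,0,0,-11.7,-11.6,-4.5,8.8],[0,0,0,-11.7,-11.6,-4.5,8.8],[0,0,0,-11.7,-11.6,-4.5,8.8],[0,0,0,-11.7,-11.6,-4.5,8.8],[0,0,0,-11.7,-11.6,-4.5,8.8],[0,0,0,-11.7,-11.6,-4.5,8.8]]]}}

```text
clock: 1.57
tool_pos: [0.5681, 0.2024, 0.3992]
eef_rot: [0.0, 1.0, 0.0, -0.001]
contact_force: [-0.4, -0.5, -0.8]
opening: 0.997
```

Run:
```python
from h import *
s=snap('wrist','w1'); print(np.round(s['xyz'],3)); st=r.get_state(); print(st['tool_pos'],st['eef_rot'],np.round(st['q'],2))
im=cv2.imread('pics/w1.png')
cv2.imwrite('pics/w1b.png',cv2.resize(im[:300],None,fx=1.42,fy=1.42))
```

```text
[0.498 0.203 0.537]
[0.56737853 0.20334352 0.39922092] [-8.30350879e-04  9.99999035e-01  4.26668126e-04 -1.02910670e-03] [-0.25  0.53 -0.3   1.4   0.16  1.24  1.01]
```

View pics/w1b.png

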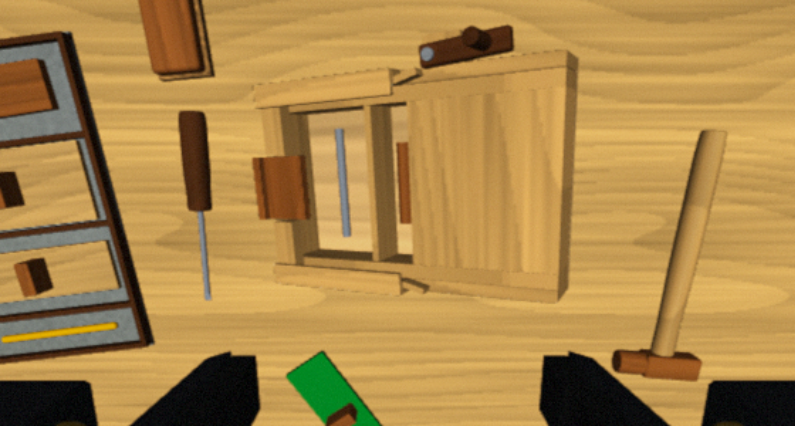

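>>> {"name": "carry_out", "arguments": {"commands": [[[0,0,0,0,-20,3,8.8],[0,0,0,0,-20,3,8.8],[0,0,0,0,-20,3,8.8],[0,0,0,0,-20,3,8.8],[0,0,0,0,-20,3,8.8],[0,0,0,0,-20,3,8.8],[0,0,0,0,-20,3,8.8],[0,0,0,0,-20,3,8.8]]]}}

```text
clock: 2.28
tool_pos: [0.5681, 0.0047, 0.3698]
eef_rot: [-0.001, 1.0, 0.001, -0.0]
contact_force: [0.5, 0.8, 0.8]
opening: 0.995
```

Run:
```python
from h import *
s=snap('wrist','w2'); print(np.round(s['xyz'],3)); st=r.get_state(); print(st['tool_pos'],st['eef_rot'],np.round(st['q'],2))
im=cv2.imread('pics/w2.png')
cv2.imwrite('pics/w2b.png',cv2.resize(im[:300],None,fx=1.42,fy=1.42))
crop('w1',170,10,420,220,'w1c',3)
crop('w2',0,0,270,200,'w2c',3)
crop('w2',280,0,560,220,'w2d',3)
```

```text
[0.498 0.005 0.507]
[0.56828561 0.00519974 0.36992431] [-2.01067742e-03  9.99997443e-01  1.03410025e-03 -2.87536863e-05] [ 0.09  0.49 -0.29  1.56  0.15  1.11  1.34]
```

View pics/w2b.png

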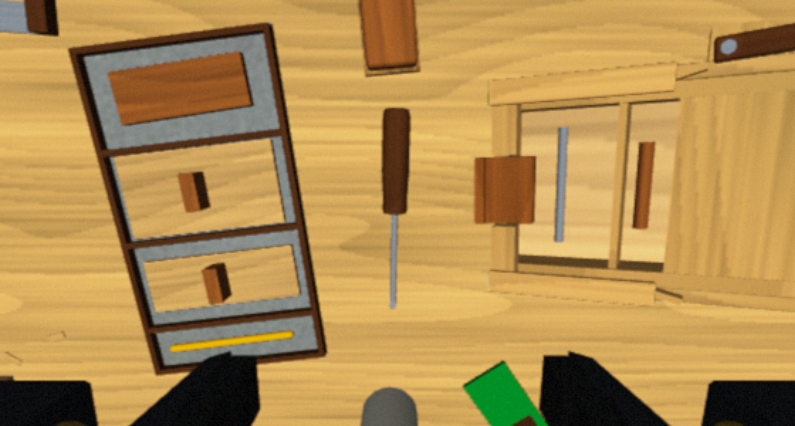

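View pics/w1c.png

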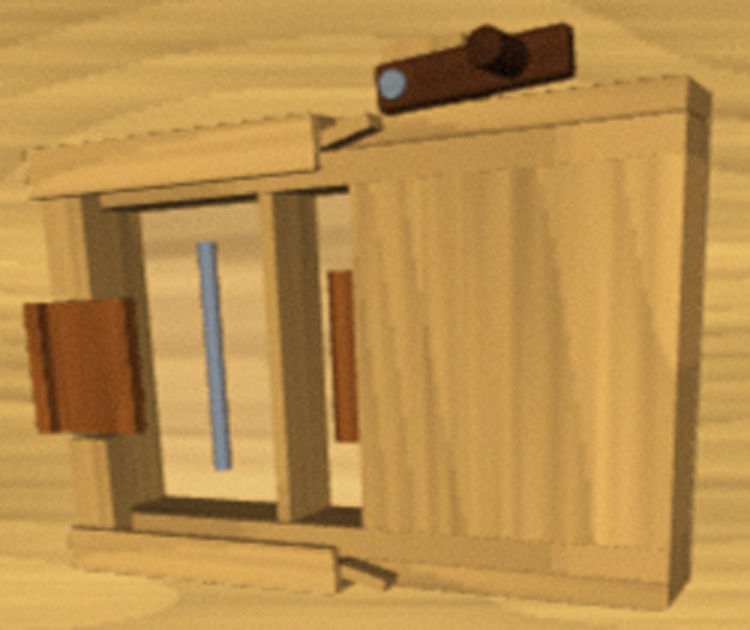

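View pics/w2d.png

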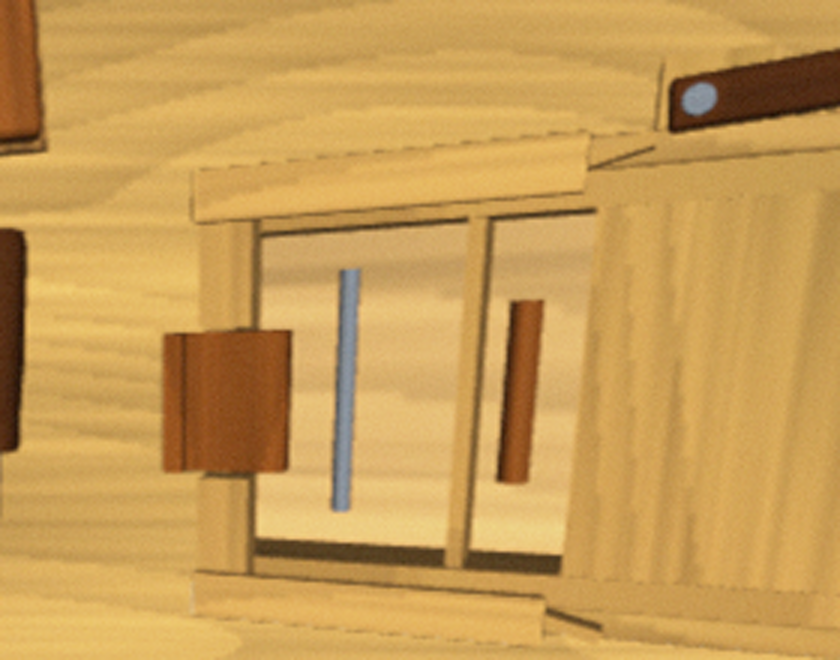

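View pics/w2c.png

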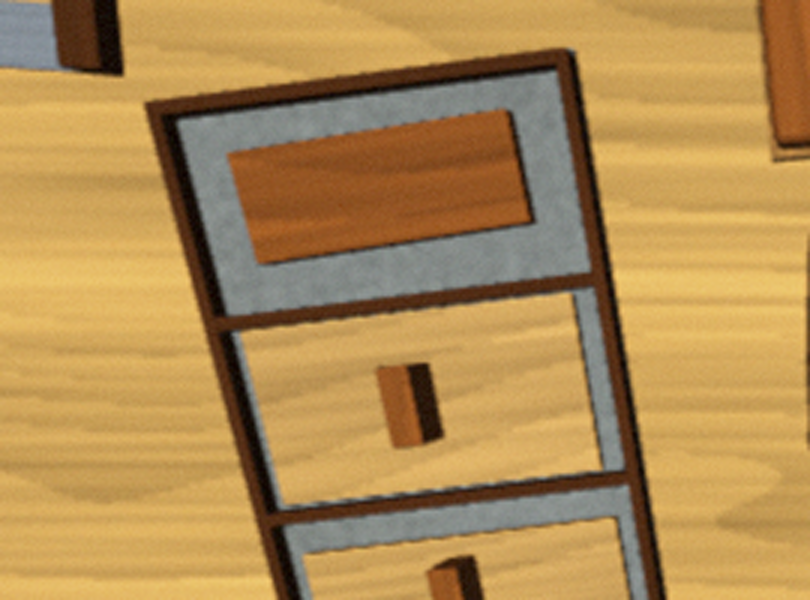

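```bash
cat > fit.py <<'E'
from h import *
from scipy.optimize import least_squares
t=load('top0');sc=load('scene0');w1=load('w1');w2=load('w2')
a=lambda u,v:(w1,170+u/3,10+v/3)
b=lambda u,v:(w2,280+u/3,0+v/3)
T=lambda u,v:(t,150+u/7,160+v/7)
S=lambda u,v:(sc,290+u/6,135+v/6)
obs={'lipN':[a(317,166),b(585,192),T(397,457)],'lipF':[a(335,547),b(545,598),T(378,122)],'bolt':[a(391,84),b(699,98),T(323,520),S(210,158)]}
if __name__=='__main__':
    for k,o in obs.items(): print(k,*[np.round(x,4) for x in tri(o)])
    mod={'lipN':(.112,.069,.019),'lipF':(.112,-.069,.019),'bolt':(.1415,.094,None)}
    def res(p,full=False):
        yaw=p[3];Rm=Ro.from_euler('z',yaw)*Ro.from_euler('y',-np.radians(28)) # x axis up slope
        e=[]
        for k,o in obs.items():
            m=np.array([mod[k][0],mod[k][1],mod[k][2] if mod[k][2] is not None else p[4]])
            X=p[:3]+Rm.apply(m)
            for s,u,v in o: 
                w=1 if s is w1 or s is w2 else 1.0
                e+=list(w*(proj(s,X)-[u,v]))
        return np.array(e)
    f=least_squares(res,[.53,.07,.06,np.pi/2,.015],loss='soft_l1')
    print(np.round(f.x,4),np.degrees(f.x[3])); print(np.round(res(f.x).reshape(-1,2),1).tolist())
    np.save('box.npy',f.x)
    B=lambda m:f.x[:3]+(Ro.from_euler('z',f.x[3])*Ro.from_euler('y',-np.radians(28))).apply(m)
    # overlay
    for n,s in [('w1',w1),('w2',w2),('top0',t)]:
        im=cv2.resize(cv2.imread(f'pics/{n}.png'),None,fx=3,fy=3,interpolation=cv2.INTER_CUBIC)
        for loop in [[(0,.069,.019),(.112,.069,.019)],[(0,-.069,.019),(.112,-.069,.019)],[(0,.077,0),(0,-.077,0)],[(.112,.077,0),(.112,-.077,0),(.236,-.077,0),(.236,.077,0),(.112,.077,0)],[(0,.028,.01),(0,-.028,.01)],[(.1415,.094,.012),(.1415,.094,.02)]]:
            pts=np.array([proj(s,B(np.array(m)))*3+1 for m in loop]).astype(int)
            cv2.polylines(im,[pts.reshape(-1,1,2)],False,(255,0,0),1)
        x0,y0=[int(v) for v in proj(s,B(np.array([.11,0,0])))*3]
        x0=max(0,x0-380);y0=max(0,y0-290)
        cv2.imwrite(f'pics/ov_{n}.png',im[y0:y0+580,x0:x0+780])
    # grips
    g=[(w2,398/3,407/3),(t,285+256/5,130+345/5),(sc,185+322/5,235+210/5)]
    print('long',*[np.round(x,4) for x in tri(g)],np.round(onz(*g[0],.044),4))
    g=[(w2,149.8,200.4),(t,285+230/5,130+206/5),(sc,185+455/5,235+288/5)]
    print('short',*[np.round(x,4) for x in tri(g)],np.round(onz(*g[0],.044),4))
E
python3 fit.py
```

```text
lipN [0.4586 0.1965 0.1247] [0.0011 0.0014 0.0022]
lipF [0.597  0.2031 0.1253] [0.0012 0.0009 0.0019]
bolt [0.4328 0.2235 0.134 ] [0.0005 0.001  0.0011 0.0008]
[0.5326 0.1106 0.0556 1.6188 0.0163] 92.74939014183225
[[-0.4, 1.0], [-0.3, -0.1], [-1.0, -0.5], [-0.3, -0.3], [0.1, -0.6], [-0.7, -0.5], [0.3, -0.4], [-0.0, 0.1], [-0.3, -0.5], [-0.2, -0.7]]
long [ 0.5394 -0.1827  0.0377] [0.0015 0.0004 0.0019] [ 0.5377 -0.1811  0.044 ]
short [ 0.6241 -0.1686  0.0417] [0.0013 0.0017 0.0021] [ 0.6221 -0.1676  0.044 ]
```

View pics/ov_w1.png

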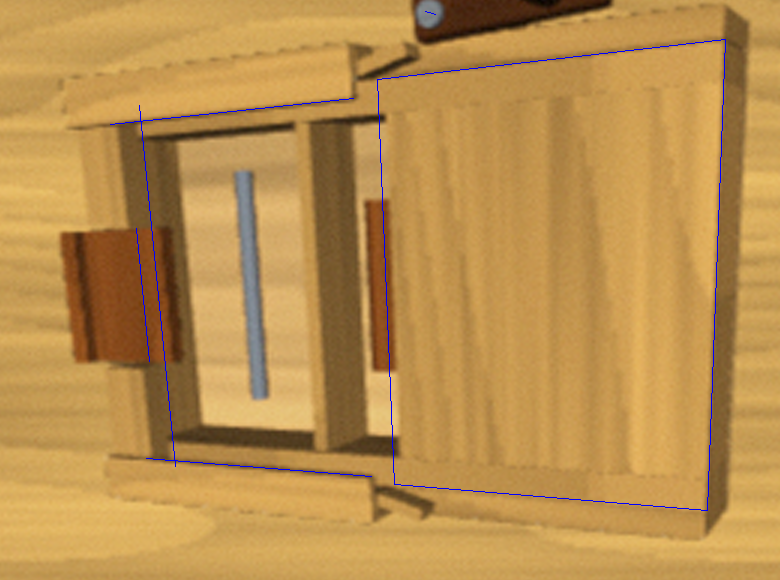

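View pics/ov_w2.png

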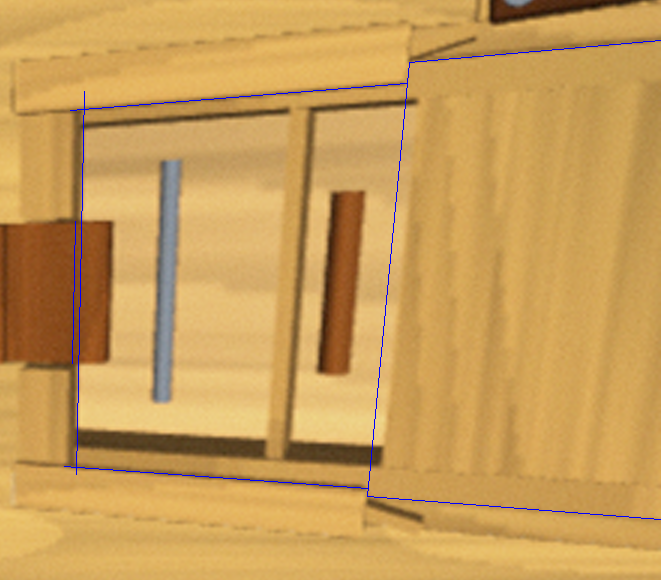

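>>> {"name": "carry_out", "arguments": {"commands": [[[0,0,-0.12,-3.2,-18,15,8.8],[0,0,-0.12,-3.2,-18,15,8.8],[0,0,-0.12,-3.2,-18,15,8.8],[0,0,-0.12,-3.2,-18,15,8.8],[0,0,-0.12,-3.2,-18,15,8.8],[0,0,-0.12,-3.2,-18,15,8.8],[0,0,-0.12,-3.2,-18,15,8.8],[0,0,-0.12,-3.2,-18,15,8.8],[0,0,-0.12,-3.2,-18,15,8.8]]]}}

```text
clock: 3.08
tool_pos: [0.6017, -0.1746, 0.2205]
eef_rot: [-0.062, 0.998, 0.001, 0.001]
contact_force: [-0.2, 0.9, 0.5]
opening: 0.996
```

Run:
```python
from h import *
s=snap('wrist','w3'); print(np.round(s['xyz'],3)); st=r.get_state(); print(st['tool_pos'],st['eef_rot'],np.round(st['q'],2))
im=cv2.imread('pics/w3.png')
cv2.imwrite('pics/w3b.png',cv2.resize(im,None,fx=1.42,fy=1.42))
```

```text
[ 0.532 -0.183  0.358]
[ 0.60190032 -0.17453436  0.22103958] [-6.18499336e-02  9.98084196e-01  9.22863288e-04  1.29315621e-03] [ 0.37  0.73 -0.28  1.59  0.24  0.86  1.69]
```

View pics/w3b.png

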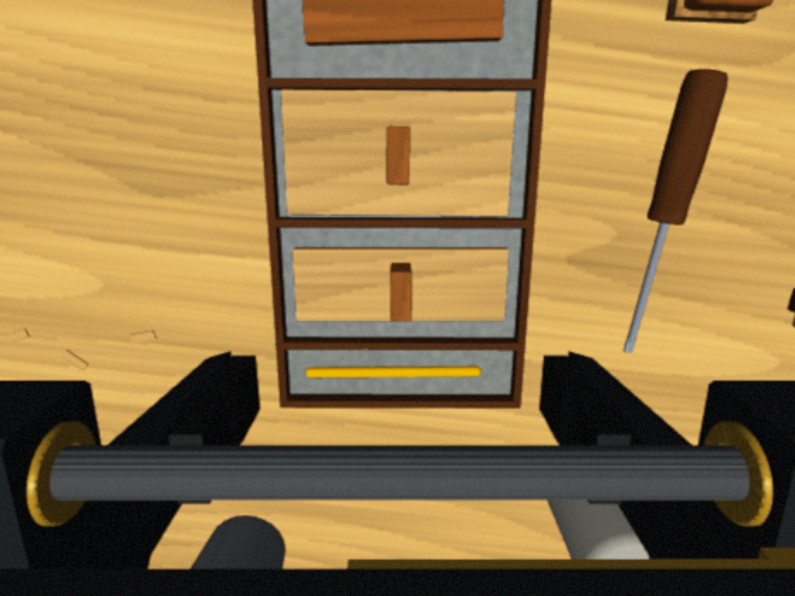

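Run:
```python
from h import *
crop('w3',185,55,385,235,'w3c',4)
```

```text
(no output)
```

View pics/w3c.png

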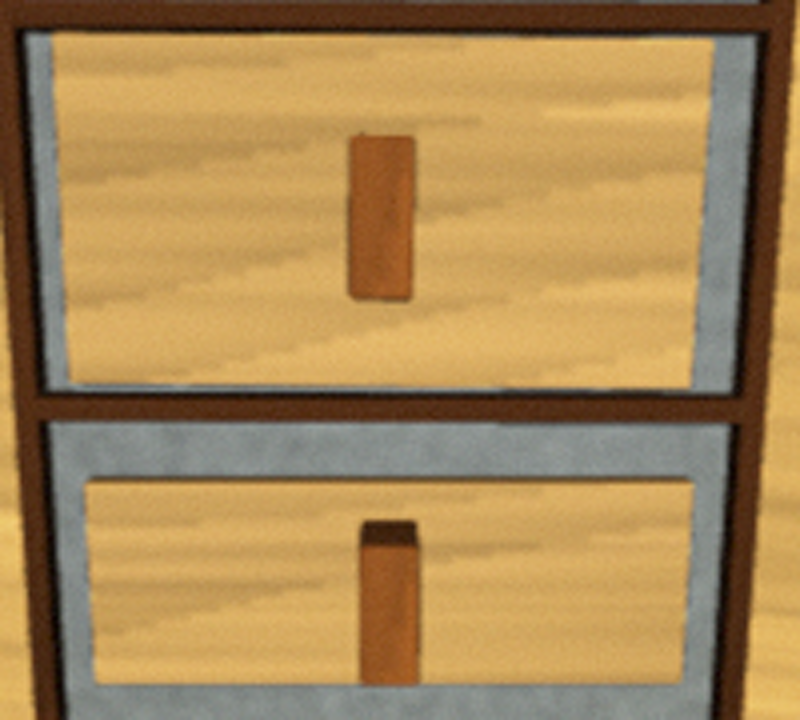

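Run:
```python
from h import *
w2=load('w2');w3=load('w3');t=load('top0');sc=load('scene0')
c=lambda u,v:(w3,185+u/4,55+v/4)
print(tri([(w2,398/3,407/3),c(381,217)]), tri([(w2,149.8,200.4),c(390,615)]))
for z in (.038,.042): print(z,onz(*c(381,217),z),onz(*c(390,615),z))
e=lambda a,b,z:onz(*c(*b),z)-onz(*c(*a),z)
for a,b in [((52,33),(714,40)),((68,383),(692,388)),((86,481),(692,481)),((94,684),(684,684))]:
    d=e(a,b,.011); print(np.linalg.norm(d), np.degrees(np.arctan2(d[1],d[0])))
# panel center
for q in ([(52,33),(714,40),(68,383),(692,388)],[(86,481),(692,481),(94,684),(684,684)]):
    print(np.mean([onz(*c(*p),.011) for p in q],0))
d=onz(*c(68,383),.011)-onz(*c(52,33),.011);print(np.linalg.norm(d))
# tool axes
st=r.get_state();print(Ro.from_quat(st['eef_rot']).as_matrix().round(4))
```

```text
(array([ 0.53747335, -0.18203652,  0.04188667]), [np.float64(0.00038339316184739155), np.float64(0.000383393161847385)]) (array([ 0.6237398 , -0.16914551,  0.04001507]), [np.float64(0.0005265755448570959), np.float64(0.0005265755448572332)])
0.038 [ 0.53716369 -0.18209377  0.038     ] [ 0.62487557 -0.16908178  0.038     ]
0.042 [ 0.53709335 -0.18210109  0.042     ] [ 0.62370833 -0.16925182  0.042     ]
0.14843837388322198 96.57418014637913
0.14920945221653073 96.66083125199599
0.14758741757412547 97.11199918453534
0.14957795286185271 97.09725329637877
[ 0.53753106 -0.18188358  0.011     ]
[ 0.62495114 -0.16914232  0.011     ]
0.07813268594654603
[[-0.9923 -0.1235  0.0025]
 [-0.1235  0.9923  0.002 ]
 [-0.0027  0.0017 -1.    ]]
```

>>> {"name": "carry_out", "arguments": {"commands": [[[0,0,0.008,6.5,0.05,10,5],[0,0,0.008,6.5,0.05,10,5],[0,0,0.008,6.5,0.05,10,5],[0,0,0.008,6.5,0.05,10,5],[0,0,0.008,6.5,0.05,17,5],[0,0,0.008,6.5,0.05,17,5],[0,0,0.008,6.5,0.05,19.8,5],[0,0,0.008,6.5,0.05,19.8,5],[0,0,0.008,6.5,0.05,19.8,5]]]}}

```text
clock: 3.88
tool_pos: [0.5394, -0.1833, 0.0236]
eef_rot: [-0.057, 0.998, 0.0, 0.003]
contact_force: [0.6, -0.2, 1.3]
opening: 0.567
```

Run:
```python
from h import *
s=snap('wrist','w4'); st=r.get_state(); print(st['tool_pos'],st['eef_rot'],np.round(st['q'],2),st['contact_force'])
crop('w4',180,100,380,310,'w4c',3)
```

```text
[ 0.53878701 -0.18345697  0.0234883 ] [-5.70412415e-02  9.98369635e-01  9.88340610e-05  2.08757435e-03] [ 0.33  0.96 -0.15  1.87  0.37  0.34  1.58] [-0.21280574 -1.07774504 -0.19151465]
```

View pics/w4c.png

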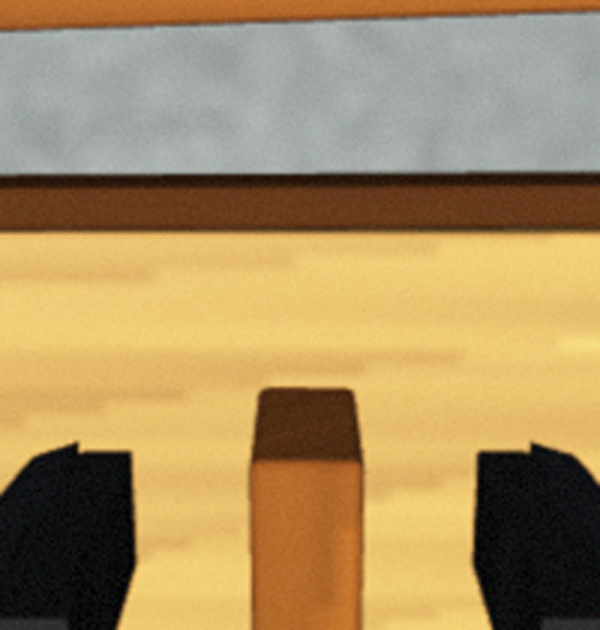

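>>> {"name": "carry_out", "arguments": {"commands": [[[0,0,0,0,0,0,0.5],[0,0,0,0,0,0,0.5],[0,0,0,0,0,0,0.5],[0,0,0,0,0,0,0.5],[0,0,0,0,0,0,0.5],[0,0,0,0,0,0,0.5],[0,0,0,0,0,-8,0.5],[0,0,0,0,0,-16,0.5],[0,0,0,0,0,-22,0.5],[0,0,0,0,0,-22,0.5]]], "force": 30}}

```text
clock: 4.77
tool_pos: [0.5351, -0.1853, 0.1898]
eef_rot: [-0.056, 0.998, 0.0, -0.001]
contact_force: [1.3, -1.2, -1.5]
opening: 0.156
```

Run:
```python
from h import *
s=snap('wrist','w5'); st=r.get_state(); print(st['tool_pos'],st['eef_rot'],np.round(st['q'],2),st['contact_force'],st['opening'])
```

```text
[ 0.53966297 -0.18632652  0.19768205] [-0.05533553  0.99844989 -0.00182038  0.00570007] [ 0.42  0.68 -0.28  1.79  0.28  0.69  1.67] [1.41927282 0.28666141 2.97609606] 0.15567562705762653
```

View pics/w5.png

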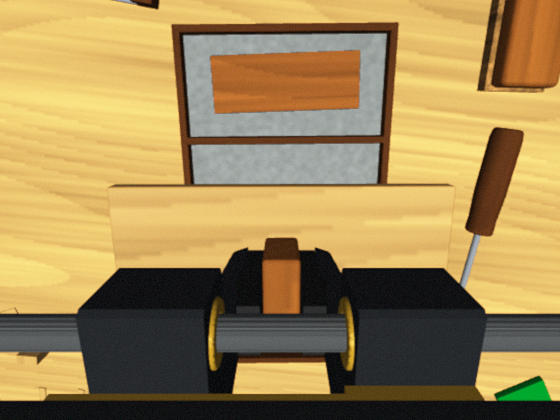

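```bash
cat >> h.py <<'E'
P_=np.load('box.npy') if __import__('os').path.exists('box.npy') else None
RB=Ro.from_euler('z',P_[3])*Ro.from_euler('y',-np.radians(28))
def B(m): return P_[:3]+RB.apply(m)
def toB(X): return RB.inv().apply(np.asarray(X)-P_[:3])
# tool target aligned in box: tool x=+box x, tool y=-box y, z=-box z
RT=RB*Ro.from_matrix(np.diag([1.,-1,-1]))
def cmd(pos,R):
    st=r.get_state();R0=Ro.from_quat(st['eef_rot']);p0=np.array(st['tool_pos'])
    rv=(R0.inv()*R).as_rotvec(); d=R0.inv().apply(np.asarray(pos)-p0)*100
    return np.round(rv,3),np.round(d,2)
def tp():
    st=r.get_state(); R0=Ro.from_quat(st['eef_rot'])
    print('t',round(float(st['clock']),2),'tcp box mm',np.round(toB(st['tool_pos'])*1000,1),'rot err',np.round((R0.inv()*RT).as_rotvec(),3),'F box',np.round(RB.inv().apply(st['contact_force']),1),'op',round(float(st['opening']),3),'q',np.round(st['q'],2))
E
python3 - <<'E'
from h import *
s=load('w5');st=r.get_state()
o,d1=ray(s,111,186);_,d2=ray(s,453,186)
# camera in tool frame
R0=Ro.from_quat(st['eef_rot']);Rc=Ro.from_quat(s['rotation'])
print('cam in tool',R0.inv().apply(s['xyz']-st['tool_pos']),(R0.inv()*Rc).as_matrix().round(3).tolist())
k=.148/np.linalg.norm(d2-d1)
for d in (d1,d2): print(R0.inv().apply(o+k*d-st['tool_pos']))
tp()
for X in (.175,.150): print(X,cmd(B(np.array([X,0,.06])),RT))
E
```

```text
cam in tool [ 0.07314583  0.00179742 -0.13053005] [[0.002, -0.965, -0.262], [1.0, 0.0, 0.005], [-0.005, -0.262, 0.965]]
[ 0.0404917  -0.07099603  0.02311213]
[0.04074751 0.07700208 0.02240883]
t 4.82 tcp box mm [-195.5    7.2  264.9] rot err [-0.393  0.386  1.6  ] F box [ 1.6 -1.4  2.5] op 0.156 q [ 0.42  0.68 -0.28  1.79  0.28  0.69  1.67]
0.175 (array([-0.393,  0.386,  1.6  ]), array([-3.37, 42.2 ,  0.55]))
0.15 (array([-0.393,  0.386,  1.6  ]), array([-3.21, 40.01,  1.73]))
```

Run:
```python
from h import *
print(cmd(B(np.array([.170,0,.12])),RT))
```

```text
(array([-0.393,  0.386,  1.6  ]), array([-3.22, 38.93, -4.5 ]))
```

>>> {"name": "carry_out", "arguments": {"commands": [[[-0.393,0.386,1.6,-3.2,38.9,-5,0.5],[-0.393,0.386,1.6,-3.2,38.9,-5,0.5],[-0.393,0.386,1.6,-3.2,38.9,-5,0.5],[-0.393,0.386,1.6,-3.2,38.9,-5,0.5],[-0.393,0.386,1.6,-3.2,38.9,-5,0.5],[-0.393,0.386,1.6,-3.2,38.9,-5,0.5],[-0.393,0.386,1.6,-3.2,38.9,-5,0.5],[-0.393,0.386,1.6,-3.2,38.9,-5,0.5],[-0.393,0.386,1.6,-3.2,38.9,-5,0.5],[-0.393,0.386,1.6,-3.2,38.9,-5,0.5]]]}}

```text
clock: 5.65
tool_pos: [0.5231, 0.2117, 0.2394]
eef_rot: [0.506, 0.84, 0.13, -0.143]
contact_force: [-0.3, 0.5, -1.2]
opening: 0.155
```

Run:
```python
from h import *
tp();print(cmd(B(np.array([.170,0,.12])),RT), r.get_state()['tool_pos'])
```

```text
t 5.65 tcp box mm [175.8   4.6 114.6] rot err [-0.113  0.089  0.415] F box [-0.1  0.3 -1.3] op 0.155 q [-0.14  0.65 -0.18  1.78 -0.41  0.76  0.5 ]
(array([-0.113,  0.089,  0.415]), array([-0.75,  0.12, -0.51])) [0.52313893 0.21172988 0.23935186]
```

>>> {"name": "carry_out", "arguments": {"commands": [[[-0.113,0.089,0.415,-0.7,0.1,-0.5,0.5],[-0.113,0.089,0.415,-0.7,0.1,-0.5,0.5],[-0.113,0.089,0.415,-0.7,0.1,-0.5,0.5],[-0.113,0.089,0.415,-0.7,0.1,-0.5,0.5],[-0.113,0.089,0.415,-0.7,0.1,-0.5,0.5],[-0.113,0.089,0.415,-0.7,0.1,-0.5,0.5],[-0.113,0.089,0.415,-0.7,0.1,-0.5,0.5]]]}}

```text
clock: 6.23
tool_pos: [0.5292, 0.1979, 0.2406]
eef_rot: [0.67, 0.703, 0.166, -0.172]
contact_force: [0.0, 0.1, -0.7]
opening: 0.154
```

Run:
```python
from h import *
s=snap('wrist','w6');snap('scene','s6')
tp();print(cmd(B(np.array([.170,0,.05])),RT), r.get_state()['tool_pos'])
crop('s6',250,90,430,240,'s6c',4)
```

```text
t 6.33 tcp box mm [164.1  -0.9 122.3] rot err [0.002 0.006 0.001] F box [-1.2  0.8 -0.5] op 0.157 q [-0.07  0.64 -0.18  1.87 -0.63  0.66  0.35]
(array([0.002, 0.006, 0.001]), array([ 0.63, -0.1 ,  7.23])) [0.52929524 0.19809087 0.2406539 ]
```

View pics/w6.png

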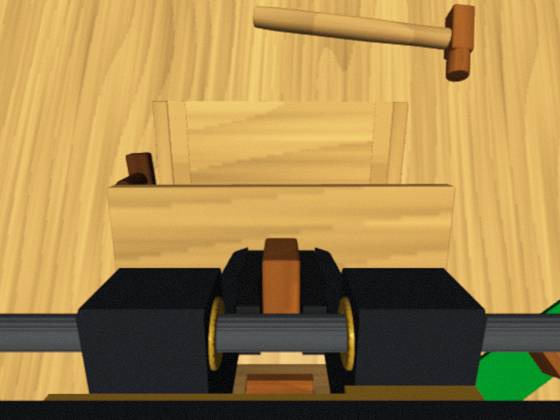

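View pics/s6c.png

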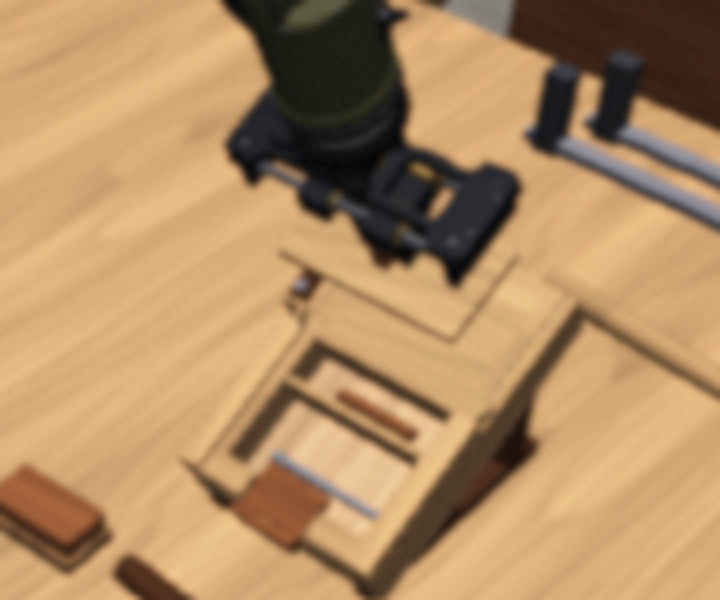

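Run:
```python
from h import *
s=load('w6');st=r.get_state()
R0=Ro.from_quat(st['eef_rot'])
print('cam',R0.inv().apply(s['xyz']-st['tool_pos']))
for L in [(111,186,453,186)]:
    o,d1=ray(s,*L[:2]);_,d2=ray(s,*L[2:]);k=.148/np.linalg.norm(d2-d1)
    for d in(d1,d2):
        X=o+k*d;print('tool',R0.inv().apply(X-st['tool_pos']),'box',toB(X))
# landing top corners at x=.236,z=0
for m in [(.236,.077,0),(.236,-.077,0)]: print(proj(s,B(np.array(m))))
```

```text
cam [ 7.09621345e-02 -3.81939620e-06 -1.37051498e-01]
tool [ 0.03625392 -0.07367621  0.01571898] box [0.20023101 0.07279655 0.10623511]
tool [0.03643914 0.07432361 0.01585137] box [ 0.20057972 -0.07520296  0.10638102]
[167.78263773 100.15032262]
[391.82343467 100.7004614 ]
```

>>> {"name": "carry_out", "arguments": {"commands": [[[0.002,0.006,0,0.6,-0.1,4,0.5],[0.002,0.006,0,0.6,-0.1,7.5,0.5],[0.002,0.006,0,0.6,-0.1,9.5,0.5],[0.002,0.006,0,0.6,-0.1,9.5,0.5],[0.002,0.006,0,0.6,-0.1,9.5,0.5],[0.002,0.006,0,0.6,-0.1,9.5,0.5]]]}}

```text
clock: 6.83
tool_pos: [0.5269, 0.2465, 0.1601]
eef_rot: [0.67, 0.702, 0.168, -0.175]
contact_force: [0.0, 0.4, -0.2]
opening: 0.154
```

Run:
```python
from h import *
tp();s=snap('wrist','w7');tp()
```

```text
t 6.83 tcp box mm [169.1  -0.8  28.5] rot err [ 0.002 -0.    -0.   ] F box [ 0.2 -0.  -0.3] op 0.154 q [-0.1   0.78 -0.27  1.92 -0.72  0.44  0.41]
t 6.88 tcp box mm [169.   -1.   28.9] rot err [ 0.003 -0.    -0.   ] F box [-0.7 -0.6 -0.1] op 0.158 q [-0.1   0.78 -0.27  1.92 -0.72  0.44  0.41]
```

View pics/w7.png

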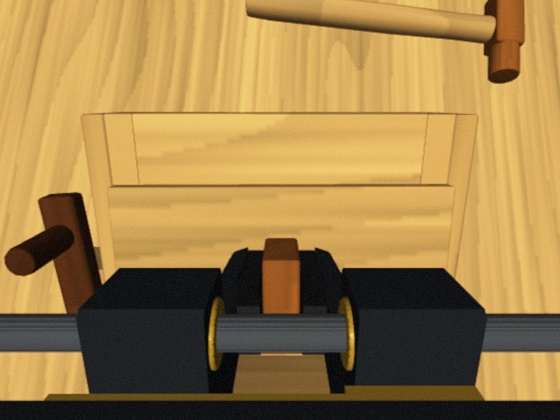

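>>> {"name": "carry_out", "arguments": {"commands": [[[0,0,0,0,-0.1,0.3,0.5],[0,0,0,0,-0.1,0.5,0.5],[0,0,0,0,-0.1,0.6,0.5],[0,0,0,0,-0.1,0.6,0.5],[0,0,0,0,-0.1,0.6,0.5]]]}}

```text
clock: 7.3
tool_pos: [0.525, 0.2497, 0.1542]
eef_rot: [0.67, 0.702, 0.167, -0.175]
contact_force: [-0.1, -0.8, -0.1]
opening: 0.155
```

Run:
```python
from h import *
tp()
```

```text
t 7.3 tcp box mm [169.2   0.9  21.7] rot err [ 0.001 -0.001 -0.001] F box [-0.8  0.1  0.3] op 0.155 q [-0.11  0.79 -0.28  1.92 -0.73  0.43  0.42]
```

>>> {"name": "carry_out", "arguments": {"commands": [[[0,0,0,-1.2,0.05,0,0.5],[0,0,0,-2.4,0.05,0,0.5],[0,0,0,-3.6,0.05,0,0.5],[0,0,0,-4.8,0.05,0,0.5],[0,0,0,-6,0.05,0,0.5],[0,0,0,-6,0.05,0,0.5]]]}}

```text
clock: 7.8
tool_pos: [0.5281, 0.1924, 0.1238]
eef_rot: [0.672, 0.701, 0.166, -0.174]
contact_force: [-0.6, -3.4, 1.7]
opening: 0.154
```

Run:
```python
from h import *
tp()
```

```text
t 7.8 tcp box mm [104.3   0.6  21.7] rot err [ 0.001  0.003 -0.006] F box [-2.2  0.7  3.1] op 0.154 q [ 0.01  0.84 -0.31  1.95 -0.71  0.4   0.52]
```

>>> {"name": "carry_out", "arguments": {"commands": [[[0,0,0,-1.2,0.02,0,0.5],[0,0,0,-2.4,0.02,0,0.5],[0,0,0,-3.6,0.02,0,0.5],[0,0,0,-4.6,0.02,0,0.5],[0,0,0,-4.6,0.02,0,0.5],[0,0,0,-4.6,0.02,0,0.5]]]}}

```text
clock: 8.3
tool_pos: [0.5302, 0.1534, 0.1029]
eef_rot: [0.671, 0.701, 0.166, -0.174]
contact_force: [-0.1, -5.4, 2.0]
opening: 0.157
```

Run:
```python
from h import *
tp(); snap('scene','s8'); crop('s8',270,110,420,240,'s8c',5);tp()
```

```text
t 8.3 tcp box mm [60.   0.4 21.7] rot err [ 0.001  0.003 -0.004] F box [-3.8  0.4  4.3] op 0.157 q [ 0.09  0.88 -0.32  1.95 -0.69  0.39  0.58]
t 8.35 tcp box mm [60.5  0.3 21.7] rot err [ 0.001  0.003 -0.003] F box [-3.1  0.2  4.7] op 0.158 q [ 0.09  0.88 -0.32  1.95 -0.69  0.39  0.58]
```

View pics/s8c.png

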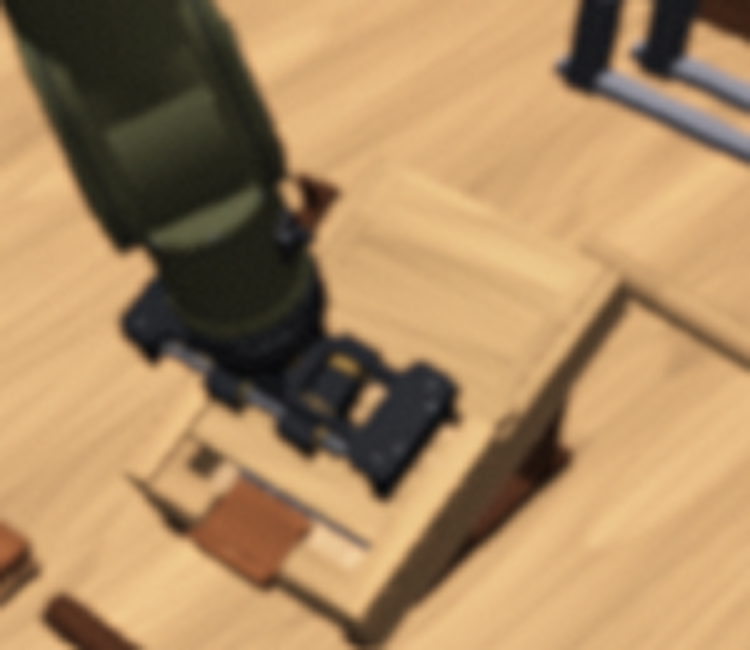

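>>> {"name": "carry_out", "arguments": {"commands": [[[0,0,0,-0.6,0.02,0,0.5],[0,0,0,-1.1,0.02,0,0.5],[0,0,0,-1.6,0.02,0,0.5],[0,0,0,-2.0,0.02,0,0.5],[0,0,0,-2.2,0.02,0,0.5],[0,0,0,-2.2,0.02,0,0.5]]], "force": 45}}

```text
clock: 8.85
tool_pos: [0.5309, 0.14, 0.0954]
eef_rot: [0.668, 0.703, 0.169, -0.177]
contact_force: [-0.5, 2.5, 8.7]
opening: 0.153
```

Run:
```python
from h import *
tp()
```

```text
t 8.85 tcp box mm [44.6  0.3 21.3] rot err [-0.001 -0.006  0.002] F box [6.3 0.4 6.5] op 0.153 q [ 0.13  0.9  -0.33  1.95 -0.68  0.39  0.61]
```

>>> {"name": "carry_out", "arguments": {"commands": [[[0,0,0,-0.3,0,0,0.5],[0,0,0,-0.6,0,0,0.5],[0,0,0,-0.8,0,0,0.5],[0,0,0,-0.8,0,0,0.5],[0,0,0,-0.8,0,0,0.5],[0,0,0,-0.8,0,0,0.5]]]}}

```text
clock: 9.35
tool_pos: [0.5312, 0.1362, 0.0933]
eef_rot: [0.667, 0.703, 0.17, -0.179]
contact_force: [-0.3, 6.1, 13.9]
opening: 0.15
```

Run:
```python
from h import *
tp()
```

```text
t 9.35 tcp box mm [40.3  0.1 21.3] rot err [-0.002 -0.01   0.004] F box [12.  -0.   9.4] op 0.15 q [ 0.14  0.9  -0.33  1.95 -0.68  0.39  0.62]
```

>>> {"name": "carry_out", "arguments": {"commands": [[[0,0,0,-0.4,0,0,0.5],[0,0,0,-0.8,0,0,0.5],[0,0,0,-1,0,0,0.5],[0,0,0,-1,0,0,0.5],[0,0,0,-1,0,0,0.5],[0,0,0,-1,0,0,0.5]]]}}

```text
clock: 9.85
tool_pos: [0.5312, 0.1359, 0.0932]
eef_rot: [0.663, 0.704, 0.174, -0.184]
contact_force: [-0.8, 18.8, 30.0]
opening: 0.155
```

Run:
```python
from h import *
tp();snap('scene','s9');snap('wrist','w9'); crop('s9',270,110,420,240,'s9c',5)
```

```text
t 9.85 tcp box mm [40.   0.2 21.3] rot err [-0.004 -0.023  0.011] F box [30.7 -0.1 17.7] op 0.155 q [ 0.15  0.91 -0.34  1.94 -0.67  0.4   0.63]
```

View pics/s9c.png

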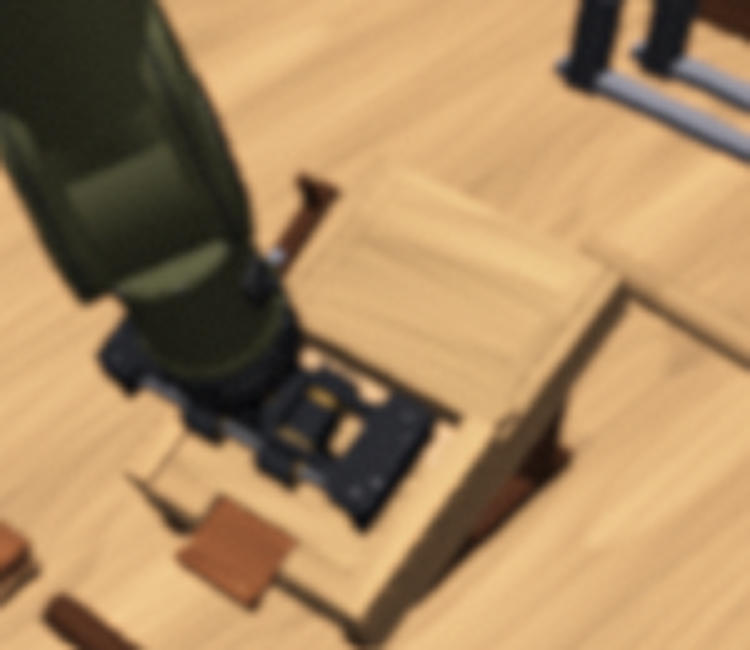

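View pics/w9.png

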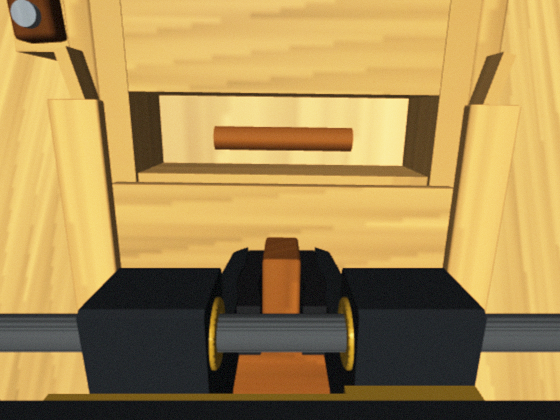

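>>> {"name": "carry_out", "arguments": {"commands": [[[0,0,0,0.9,0,0,0.5],[0,0,0,1.6,0,0,0.5],[0,0,0,1.6,0,0,0.5],[0,0,0,1.6,0,0,0.5]]]}}

```text
clock: 10.28
tool_pos: [0.5312, 0.1365, 0.0936]
eef_rot: [0.669, 0.702, 0.168, -0.176]
contact_force: [0.5, 1.9, 7.1]
opening: 0.153
```

Run:
```python
from h import *
tp()
```

```text
t 10.28 tcp box mm [40.7  0.2 21.4] rot err [-0.    -0.002  0.001] F box [ 5.  -0.6  5.4] op 0.153 q [ 0.13  0.9  -0.32  1.95 -0.68  0.39  0.61]
```

>>> {"name": "carry_out", "arguments": {"commands": [[[0,0,0,0.2,0,0,3.2],[0,0,0,0.2,0,0,3.2],[0,0,0,0.2,0,0,3.2],[0,0,0,0.2,0,0,3.2],[0,0,0,0.2,0,-3,3.2],[0,0,0,0.2,0,-7,3.2],[0,0,0,0.2,0,-11,3.2],[0,0,0,0.2,0,-14,3.2],[0,0,0,0.2,0,-14,3.2]]]}}

```text
clock: 11.03
tool_pos: [0.5375, 0.067, 0.2215]
eef_rot: [0.671, 0.701, 0.169, -0.17]
contact_force: [0.8, -0.4, -0.6]
opening: 0.363
```

Run:
```python
from h import *
tp();snap('wrist','w10')
st=r.get_state();print(st['tool_pos'],st['eef_rot'])
# target above short lid: center (.6245,-.1690), yaw 7.1deg ; tool x dir = 187.1
yaw=np.radians(187.1)
R=Ro.from_matrix(np.array([[np.cos(yaw),np.sin(yaw),0],[np.sin(yaw),-np.cos(yaw),0],[0,0,-1]]).T.T)
M=np.array([[np.cos(yaw),np.sin(yaw),0],[np.sin(yaw),-np.cos(yaw),0],[0,0,-1.]])
R=Ro.from_matrix(M); print(M)
print(cmd([.6245,-.169,.20],R))
```

```text
t 11.03 tcp box mm [ 39.2  -2.8 167. ] rot err [ 0.011  0.004 -0.002] F box [-0.6 -0.7 -0.3] op 0.363 q [ 0.18  0.68 -0.19  1.86 -0.57  0.72  0.53]
[0.53606354 0.06886846 0.21936744] [ 0.67066957  0.70156721  0.16833935 -0.17224299]
[[-0.99233194 -0.12360148  0.        ]
 [-0.12360148  0.99233194  0.        ]
 [ 0.          0.         -1.        ]]
(array([ 0.405, -0.366, -1.614]), array([-22.27,   7.78,  -9.54]))
```

View pics/w10.png

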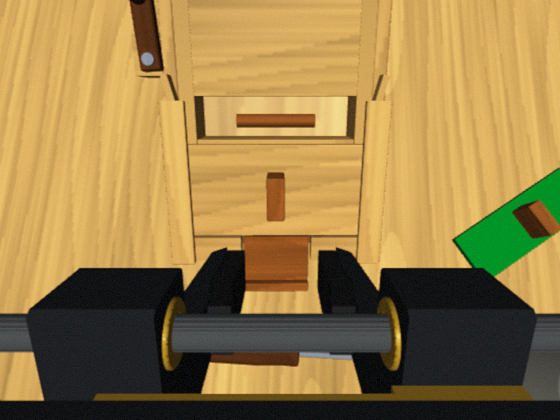

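>>> {"name": "carry_out", "arguments": {"commands": [[[0.405,-0.366,-1.614,-22.3,7.8,-9.5,5],[0.405,-0.366,-1.614,-22.3,7.8,-9.5,5],[0.405,-0.366,-1.614,-22.3,7.8,-9.5,5],[0.405,-0.366,-1.614,-22.3,7.8,-9.5,5],[0.405,-0.366,-1.614,-22.3,7.8,-9.5,5],[0.405,-0.366,-1.614,-22.3,7.8,-9.5,5],[0.405,-0.366,-1.614,-22.3,7.8,-9.5,5],[0.405,-0.366,-1.614,-22.3,7.8,-9.5,5],[0.405,-0.366,-1.614,-22.3,7.8,-9.5,5],[0.405,-0.366,-1.614,-22.3,7.8,-9.5,5]]]}}

```text
clock: 11.92
tool_pos: [0.623, -0.165, 0.1941]
eef_rot: [0.147, 0.986, 0.051, -0.055]
contact_force: [0.3, -0.3, 0.2]
opening: 0.569
```

```bash
cat >> h.py <<'E'
yaw=np.radians(187.1)
RS=Ro.from_matrix(np.array([[np.cos(yaw),np.sin(yaw),0],[np.sin(yaw),-np.cos(yaw),0],[0,0,-1.]]))
E
python3 - <<'E'
from h import *
st=r.get_state();print(st['tool_pos'],st['opening'])
print(cmd([.6245,-.169,.12],RS))
E
```

```text
[ 0.62300363 -0.16502652  0.1941332 ] 0.5693100228918376
(array([ 0.11 , -0.105, -0.419]), array([-1.18, -0.96,  7.27]))
```

>>> {"name": "carry_out", "arguments": {"commands": [[[0.11,-0.105,-0.419,-1.2,-1,7,5],[0.11,-0.105,-0.419,-1.2,-1,7,5],[0.11,-0.105,-0.419,-1.2,-1,7,5],[0.11,-0.105,-0.419,-1.2,-1,7,5],[0.11,-0.105,-0.419,-1.2,-1,7,5],[0.11,-0.105,-0.419,-1.2,-1,7,5],[0.11,-0.105,-0.419,-1.2,-1,7,5]]]}}

```text
clock: 12.5
tool_pos: [0.6254, -0.171, 0.1244]
eef_rot: [-0.057, 0.998, -0.0, 0.0]
contact_force: [-0.3, -0.2, 0.1]
opening: 0.567
```

Run:
```python
from h import *
s=snap('wrist','w11')
st=r.get_state();print(st['tool_pos'],st['opening'])
print(cmd([.6245,-.169,.0235],RS))
crop('w11',160,60,400,310,'w11c',3)
```

```text
[ 0.62562803 -0.1712631   0.12463306] 0.5677073953964722
(array([-0.001,  0.001, -0.009]), array([ 0.09,  0.25, 10.11]))
```

View pics/w11c.png

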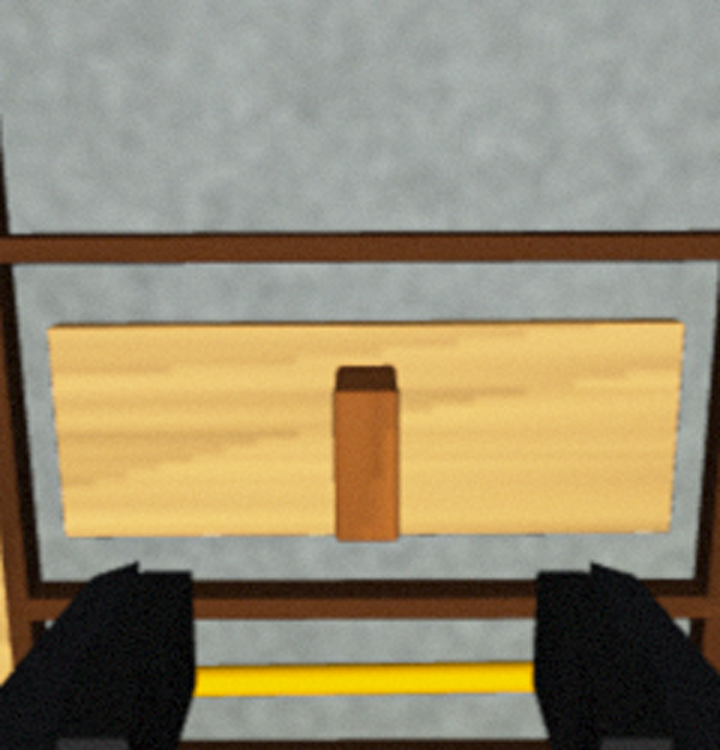

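Run:
```python
from h import *
s=load('w11')
g=onz(s,160+366.5/3,60+466/3,.039);print(g)
pc=[onz(s,160+a/3,60+b/3,.011) for a,b in [(50,327),(684,321),(66,535),(669,531)]];print(np.mean(pc,0),np.linalg.norm(pc[1]-pc[0]))
c=(g[:2]+np.mean(pc,0)[:2])/2
print(c,cmd([*c,.0235],RS))
```

```text
[ 0.62452619 -0.16944384  0.039     ]
[ 0.62456031 -0.16927472  0.011     ] 0.14799742023691034
[ 0.62454325 -0.16935928] (array([-0.001,  0.001, -0.009]), array([ 0.09,  0.21, 10.11]))
```

>>> {"name": "carry_out", "arguments": {"commands": [[[0,0,-0.009,0.1,0.2,4,5],[0,0,-0.009,0.1,0.2,8,5],[0,0,-0.009,0.1,0.2,10.1,5],[0,0,-0.009,0.1,0.2,10.1,5],[0,0,-0.009,0.1,0.2,10.1,5],[0,0,-0.009,0.1,0.2,10.1,5]]], "force": 30}}

```text
clock: 13.05
tool_pos: [0.6247, -0.1697, 0.024]
eef_rot: [-0.062, 0.998, -0.001, 0.001]
contact_force: [0.2, -0.5, -0.1]
opening: 0.572
```

>>> {"name": "carry_out", "arguments": {"commands": [[[0,0,0,0,0,0,0.5],[0,0,0,0,0,0,0.5],[0,0,0,0,0,0,0.5],[0,0,0,0,0,0,0.5],[0,0,0,0,0,0,0.5],[0,0,0,0,0,0,0.5],[0,0,0,0,0,-6,0.5],[0,0,0,0,0,-16,0.5],[0,0,0,0,0,-20,0.5],[0,0,0,0,0,-20,0.5]]], "force": 30}}

```text
clock: 13.88
tool_pos: [0.6236, -0.169, 0.1921]
eef_rot: [-0.063, 0.998, -0.001, 0.0]
contact_force: [0.8, 0.2, -1.7]
opening: 0.159
```

>>> {"name": "carry_out", "arguments": {"commands": [[[0,0,0,0,0,-3,0.5],[0,0,0,0,0,-3,0.5],[0,0,0,0,0,-3,0.5],[0,0,0,0,0,-3,0.5]]]}}

```text
clock: 14.22
tool_pos: [0.6232, -0.1691, 0.2198]
eef_rot: [-0.063, 0.998, -0.001, -0.0]
contact_force: [-0.3, 0.3, -0.4]
opening: 0.156
```

Run:
```python
from h import *
s=snap('wrist','w12')
st=r.get_state();print(st['tool_pos'],st['opening'])
print(cmd(B(np.array([.163,0,.12])),RT))
```

```text
[ 0.62285336 -0.1690551   0.21902786] 0.151670106116994
(array([-0.404,  0.371,  1.612]), array([ 4.77, 37.61, -1.92]))
```

View pics/w12.png

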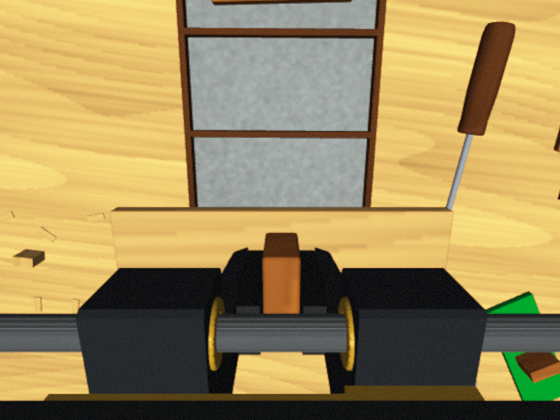

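>>> {"name": "carry_out", "arguments": {"commands": [[[0,0,0,4.8,8,-4,0.5],[-0.404,0.371,1.612,4.8,37.6,-4,0.5],[-0.404,0.371,1.612,4.8,37.6,-4,0.5],[-0.404,0.371,1.612,4.8,37.6,-4,0.5],[-0.404,0.371,1.612,4.8,37.6,-4,0.5],[-0.404,0.371,1.612,4.8,37.6,-4,0.5],[-0.404,0.371,1.612,4.8,37.6,-4,0.5],[-0.404,0.371,1.612,4.8,37.6,-4,0.5],[-0.404,0.371,1.612,4.8,37.6,-4,0.5],[-0.404,0.371,1.612,4.8,37.6,-4,0.5]]]}}

```text
clock: 15.1
tool_pos: [0.5256, 0.2062, 0.2594]
eef_rot: [0.449, 0.876, 0.12, -0.127]
contact_force: [0.1, 1.8, -0.2]
opening: 0.153
```

Run:
```python
from h import *
tp()
print(cmd(B(np.array([.165,0,.10])),RT))
```

```text
t 15.1 tcp box mm [180.3   2.4 134.9] rot err [-0.14  0.12  0.55] F box [ 1.5 -0.2 -1. ] op 0.153 q [-0.13  0.63 -0.22  1.74 -0.31  0.82  0.53]
(array([-0.14,  0.12,  0.55]), array([-1.16, -0.01,  3.64]))
```

>>> {"name": "carry_out", "arguments": {"commands": [[[-0.14,0.12,0.55,-0.8,0,1,0.5],[-0.14,0.12,0.55,-0.8,0,1,0.5],[-0.14,0.12,0.55,-0.8,0,1,0.5],[-0.14,0.12,0.55,-0.8,0,1,0.5],[-0.14,0.12,0.55,-0.8,0,3.6,0.5],[-0.14,0.12,0.55,-0.8,0,3.6,0.5],[-0.14,0.12,0.55,-0.8,0,3.6,0.5],[-0.14,0.12,0.55,-0.8,0,3.6,0.5]]]}}

```text
clock: 15.77
tool_pos: [0.5298, 0.2034, 0.2232]
eef_rot: [0.67, 0.703, 0.167, -0.171]
contact_force: [0.6, -0.2, -0.6]
opening: 0.157
```

Run:
```python
from h import *
s=snap('wrist','w13')
tp()
print(cmd(B(np.array([.170,0,.024])),RT))
```

```text
t 15.82 tcp box mm [161.   -2.2 104.8] rot err [0.007 0.006 0.001] F box [-0.2 -0.3  0.6] op 0.157 q [-0.05  0.66 -0.23  1.89 -0.62  0.6   0.34]
(array([0.007, 0.006, 0.001]), array([ 0.95, -0.28,  8.08]))
```

View pics/w13.png

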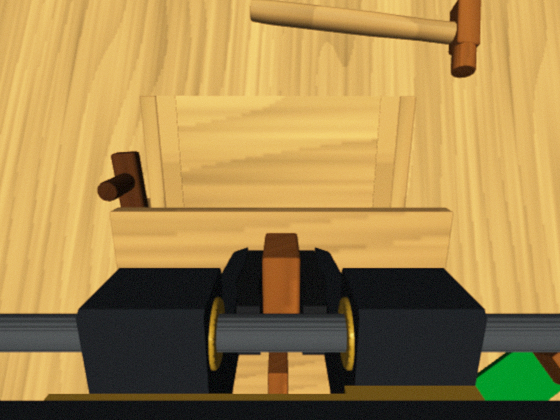

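>>> {"name": "carry_out", "arguments": {"commands": [[[0.007,0.006,0,0.9,-0.25,4,0.5],[0.007,0.006,0,0.9,-0.25,6.5,0.5],[0.007,0.006,0,0.9,-0.25,7.5,0.5],[0.007,0.006,0,0.9,-0.25,7.5,0.5],[0.007,0.006,0,0.9,-0.25,7.5,0.5],[0.007,0.006,0,0.9,-0.25,7.5,0.5]]]}}

```text
clock: 16.32
tool_pos: [0.5272, 0.2451, 0.1624]
eef_rot: [0.67, 0.702, 0.168, -0.174]
contact_force: [-0.9, -0.7, -0.3]
opening: 0.153
```

Run:
```python
from h import *
tp()
```

```text
t 16.32 tcp box mm [169.   -1.   31.1] rot err [ 0.003  0.    -0.001] F box [-0.7  0.9  0.1] op 0.153 q [-0.09  0.77 -0.29  1.92 -0.68  0.44  0.38]
```

>>> {"name": "carry_out", "arguments": {"commands": [[[0,0,0,0,-0.07,0.5,0.5],[0,0,0,0,-0.07,0.85,0.5],[0,0,0,0,-0.07,0.85,0.5],[0,0,0,0,-0.07,0.85,0.5]]]}}

```text
clock: 16.65
tool_pos: [0.525, 0.2499, 0.1539]
eef_rot: [0.67, 0.702, 0.167, -0.175]
contact_force: [0.5, 0.3, -0.8]
opening: 0.154
```

Run:
```python
from h import *
tp()
```

```text
t 16.65 tcp box mm [169.3   0.9  21.3] rot err [ 0.    -0.    -0.001] F box [-0.2 -0.5 -0.9] op 0.154 q [-0.09  0.79 -0.3   1.92 -0.69  0.41  0.38]
```

>>> {"name": "carry_out", "arguments": {"commands": [[[0,0,0,-1.2,0.05,0,0.5],[0,0,0,-2.4,0.05,0,0.5],[0,0,0,-3.6,0.05,0,0.5],[0,0,0,-4.8,0.05,0,0.5],[0,0,0,-5.6,0.05,0,0.5],[0,0,0,-5.6,0.05,0,0.5]]], "force": 45}}

```text
clock: 17.15
tool_pos: [0.528, 0.1972, 0.1258]
eef_rot: [0.672, 0.7, 0.166, -0.175]
contact_force: [-0.4, -0.0, -0.0]
opening: 0.152
```

Run:
```python
from h import *
tp()
```

```text
t 17.15 tcp box mm [109.5   0.5  21.3] rot err [ 0.     0.002 -0.006] F box [-0.   0.4 -0. ] op 0.152 q [ 0.02  0.84 -0.33  1.95 -0.67  0.39  0.47]
```

>>> {"name": "carry_out", "arguments": {"commands": [[[0,0,0,-0.5,0,0,0.5],[0,0,0,-0.9,0,0,0.5],[0,0,0,-1.3,0,0,0.5],[0,0,0,-1.7,0,0,0.5],[0,0,0,-2.1,0,0,0.5],[0,0,0,-2.1,0,0,0.5],[0,0,0,-2.1,0,0,0.5],[0,0,0,-2.1,0,0,0.5]]]}}

```text
clock: 17.82
tool_pos: [0.5283, 0.1912, 0.1227]
eef_rot: [0.666, 0.704, 0.172, -0.18]
contact_force: [-1.0, 11.8, 16.4]
opening: 0.156
```

Run:
```python
from h import *
tp();snap('scene','s14'); crop('s14',270,110,420,240,'s14c',5)
```

```text
t 17.82 tcp box mm [102.7   0.5  21.4] rot err [-0.002 -0.014  0.007] F box [18.2  0.5  8.9] op 0.156 q [ 0.05  0.85 -0.35  1.95 -0.67  0.39  0.5 ]
```

View pics/s14c.png

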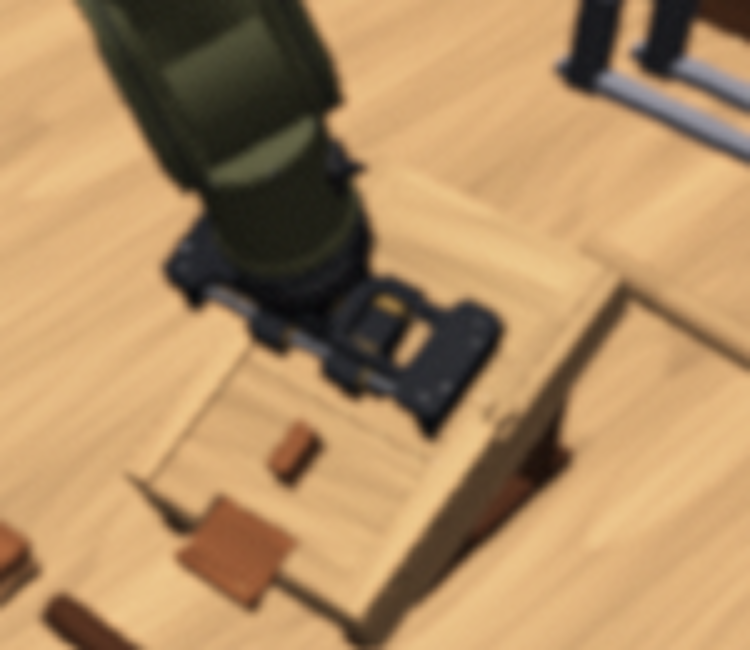

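>>> {"name": "carry_out", "arguments": {"commands": [[[0,0,0,-0.5,0,0,0.5],[0,0,0,-0.8,0,0,0.5],[0,0,0,-0.8,0,0,0.5],[0,0,0,-0.8,0,0,0.5]]]}}

```text
clock: 18.2
tool_pos: [0.5283, 0.1908, 0.1228]
eef_rot: [0.663, 0.705, 0.175, -0.184]
contact_force: [-2.4, 20.2, 29.3]
opening: 0.156
```

>>> {"name": "carry_out", "arguments": {"commands": [[[0,0,0,0.9,0,0,0.5],[0,0,0,1.7,0,0,0.5],[0,0,0,1.7,0,0,0.5],[0,0,0,1.7,0,0,0.5]]]}}

```text
clock: 18.53
tool_pos: [0.5283, 0.1915, 0.1226]
eef_rot: [0.669, 0.702, 0.168, -0.176]
contact_force: [0.2, 4.6, 7.0]
opening: 0.151
```

Run:
```python
from h import *
tp()
```

```text
t 18.53 tcp box mm [103.    0.4  21.1] rot err [-0.    -0.002  0.   ] F box [ 7.3 -0.4  4.1] op 0.151 q [ 0.04  0.85 -0.34  1.95 -0.67  0.39  0.49]
```

>>> {"name": "carry_out", "arguments": {"commands": [[[0,0,0,0.2,0,0,3.2],[0,0,0,0.2,0,0,3.2],[0,0,0,0.2,0,0,3.2],[0,0,0,0.2,0,0,3.2],[0,0,0,0.2,0,-3,3.2],[0,0,0,0.2,0,-7,3.2],[0,0,0,0.2,0,-11,3.2],[0,0,0,0.2,0,-14,3.2],[0,0,0,0.2,0,-14,3.2],[0,0,0,0.2,0,-14,3.2]]]}}

```text
clock: 19.37
tool_pos: [0.5323, 0.1246, 0.2472]
eef_rot: [0.671, 0.701, 0.168, -0.174]
contact_force: [-0.4, 0.1, -0.7]
opening: 0.363
```

Run:
```python
from h import *
snap('wrist','w15');tp();snap('scene','s15'); crop('s15',270,110,420,240,'s15c',5)
s=load('w15')
for th in(-.45,-.2,0): print(th,proj(s,B(np.array([.1415+.042*np.cos(th),.094-.042*np.sin(th),.040]))))
```

```text
t 19.42 tcp box mm [102.7   0.8 161.1] rot err [ 0.     0.    -0.002] F box [0.9 0.2 0.6] op 0.364 q [ 0.09  0.63 -0.21  1.87 -0.57  0.72  0.41]
-0.45 [115.6744518   93.91667825]
-0.2 [129.61261065  88.76904694]
0 [141.72166859  87.46445395]
```

View pics/w15.png

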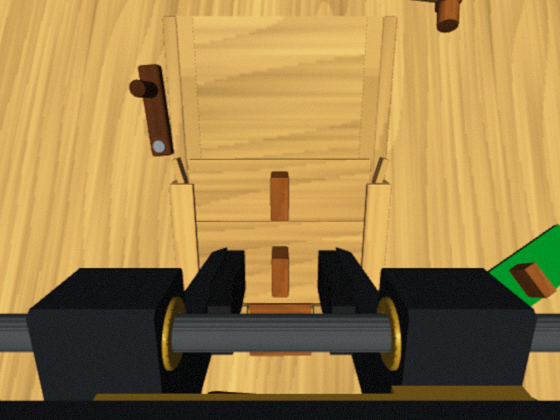

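View pics/s15c.png

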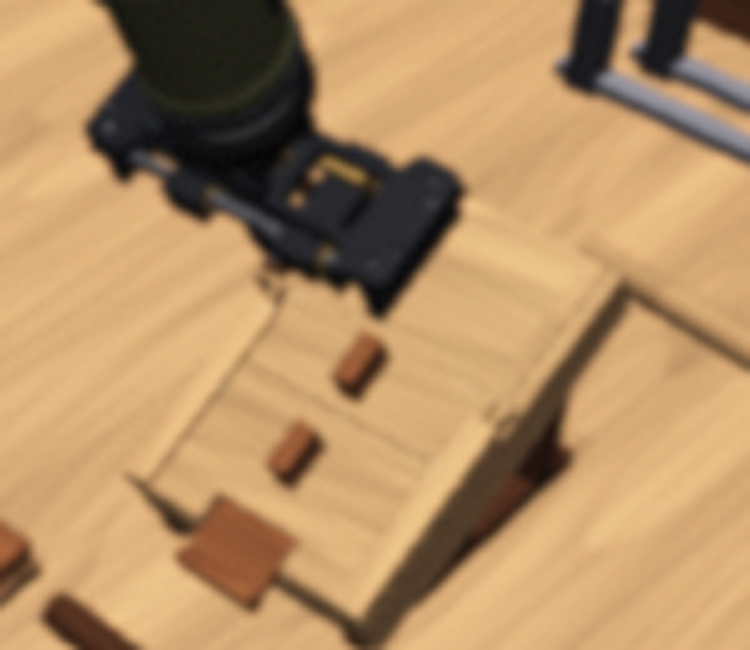

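Run:
```python
from h import *
s=load('w15');crop('w15',110,40,410,310,'w15c',2.6)
for th in(-.4,-.3,-.2,-.1,0): print(th,[np.round(proj(s,B(np.array([.1415+l*np.cos(th),.094-l*np.sin(th)*-1 if 0 else .094-l*np.sin(th),z]))),1) for l,z in((.042,.04),(.042,.012),(.06,.012),(0,.012))])
print([proj(s,B(np.array(m))) for m in [(.039,0,.036),(.104,0,.036),(.13,0,.008),(.078,0,.008),(0,0,.008)]])
```

```text
-0.4 [array([118.3,  92.6]), array([134.1,  93.6]), array([122.2,  70.3]), array([160.5, 144.9])]
-0.3 [array([123.8,  90.4]), array([139.1,  91.6]), array([129.5,  67.3]), array([160.5, 144.9])]
-0.2 [array([129.6,  88.8]), array([144.4,  90.1]), array([137.1,  65.2]), array([160.5, 144.9])]
-0.1 [array([135.6,  87.8]), array([149.8,  89.2]), array([144.9,  63.9]), array([160.5, 144.9])]
0 [array([141.7,  87.5]), array([155.3,  88.9]), array([152.9,  63.5]), array([160.5, 144.9])]
[array([280.00235214, 276.67409802]), array([279.82814677, 198.44065281]), array([279.74885478, 158.50490803]), array([279.88458777, 219.66329185]), array([280.06593766, 301.37567278])]
```

View pics/w15c.png

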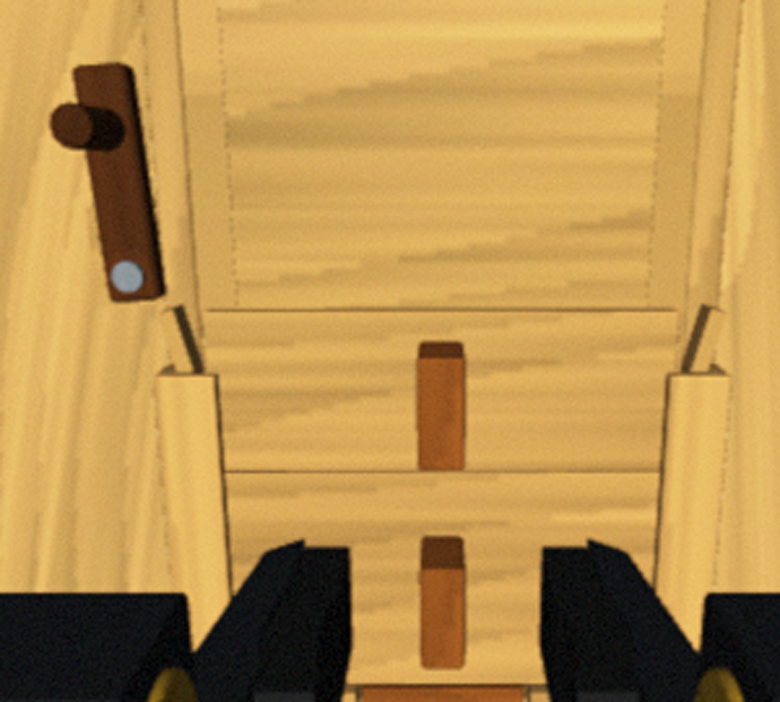

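Run:
```python
from h import *
tp();print(cmd(B(np.array([.1835,.0965,.08])),RT),B(np.array([.1835,.0965,.023])))
```

```text
t 19.47 tcp box mm [103.    1.4 160.2] rot err [-0.002 -0.001 -0.002] F box [1.4 0.4 0.3] op 0.368 q [ 0.09  0.63 -0.22  1.87 -0.57  0.72  0.41]
(array([-0.002, -0.001, -0.002]), array([ 8.03, -9.51,  8.04])) [0.42896207 0.2570497  0.16206911]
```

>>> {"name": "carry_out", "arguments": {"commands": [[[0,0,0,8,-9.5,4,5],[0,0,0,8,-9.5,4,5],[0,0,0,8,-9.5,4,5],[0,0,0,8,-9.5,8,5],[0,0,0,8,-9.5,8,5],[0,0,0,8,-9.5,8,5]]]}}

```text
clock: 19.97
tool_pos: [0.4289, 0.2307, 0.2112]
eef_rot: [0.669, 0.703, 0.165, -0.178]
contact_force: [0.4, 0.1, 0.0]
opening: 0.566
```

Run:
```python
from h import *
s=snap('wrist','w16');tp();
print(proj(s,B(np.array([.1835,.0965,.040]))))
print(cmd(B(np.array([.1835,.0965,.023])),RT))
```

```text
t 20.02 tcp box mm [182.8  96.   80.1] rot err [-0.003 -0.    -0.002] F box [-0.1 -0.6  0.6] op 0.571 q [-0.04  0.61 -0.39  2.15 -0.77  0.36  0.42]
[284.04246395 244.56010204]
(array([-0.003, -0.   , -0.002]), array([ 0.07, -0.03,  5.71]))
```

View pics/w16.png

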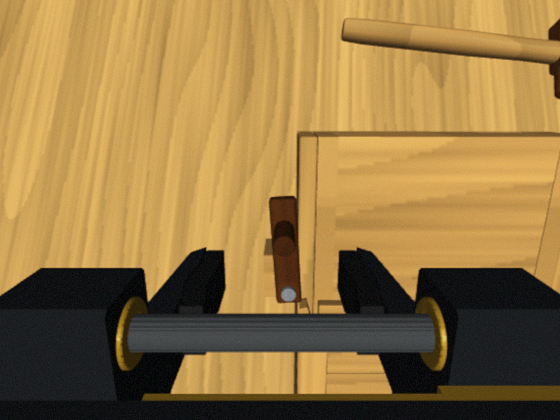

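>>> {"name": "carry_out", "arguments": {"commands": [[[0,0,0,0.1,0,3,5],[0,0,0,0.1,0,5,5],[0,0,0,0.1,0,5.7,5],[0,0,0,0.1,0,5.7,5],[0,0,0,0.1,0,5.7,0.5],[0,0,0,0.1,0,5.7,0.5],[0,0,0,0.1,0,5.7,0.5],[0,0,0,0.1,0,5.7,0.5],[0,0,0,0.1,0,5.7,0.5]]], "force": 15}}

```text
clock: 20.77
tool_pos: [0.4304, 0.2571, 0.1641]
eef_rot: [0.67, 0.702, 0.167, -0.175]
contact_force: [-0.9, -1.3, 0.5]
opening: 0.216
```

Run:
```python
from h import *
tp()
p=toB(r.get_state()['tool_pos'])*1000
for th in np.linspace(0,1.57,10)[1:]:
    print(round(th,2),'tool d cm',np.round([(141.5+42*np.cos(th)-p[0])/10,-(94-42*np.sin(th)-p[1])/10],2))
```

```text
t 20.77 tcp box mm [184.4  95.   24.7] rot err [ 0.002 -0.    -0.001] F box [-0.9  0.9  1. ] op 0.216 q [-0.04  0.73 -0.49  2.17 -0.84  0.18  0.47]
0.17 tool d cm [-0.16  0.83]
0.35 tool d cm [-0.35  1.54]
0.52 tool d cm [-0.66  2.2 ]
0.7 tool d cm [-1.08  2.8 ]
0.87 tool d cm [-1.59  3.32]
1.05 tool d cm [-2.19  3.74]
1.22 tool d cm [-2.86  4.05]
1.4 tool d cm [-3.56  4.24]
1.57 tool d cm [-4.29  4.3 ]
```

>>> {"name": "carry_out", "arguments": {"commands": [[[0,0,0,0,0,0,0.5],[0,0,0,0,0,0,0.5],[0,0,0,0,0,0,0.5]]]}}

```text
clock: 21.02
tool_pos: [0.4299, 0.2574, 0.1638]
eef_rot: [0.67, 0.702, 0.167, -0.175]
contact_force: [-0.7, -2.0, 5.1]
opening: 0.128
```

Run:
```python
from h import *
tp()
```

```text
t 21.02 tcp box mm [184.6  95.5  24.4] rot err [ 0.    -0.001 -0.001] F box [0.6 0.8 5.4] op 0.128 q [-0.04  0.73 -0.49  2.18 -0.84  0.18  0.47]
```

>>> {"name": "carry_out", "arguments": {"commands": [[[0,0,0,-0.15,0.8,0,0.5],[0,0,0,-0.35,1.55,0,0.5],[0,0,0,-0.65,2.2,0,0.5],[0,0,0,-1.1,2.8,0,0.5],[0,0,0,-1.6,3.3,0,0.5],[0,0,0,-1.6,3.3,0,0.5]]]}}

```text
clock: 21.52
tool_pos: [0.4632, 0.2452, 0.156]
eef_rot: [0.67, 0.702, 0.167, -0.176]
contact_force: [-1.4, 0.8, 2.2]
opening: 0.132
```

Run:
```python
from h import *
tp()
```

```text
t 21.52 tcp box mm [168.7  62.9  24. ] rot err [-0.002 -0.002 -0.002] F box [1.8 1.4 1.5] op 0.132 q [-0.04  0.76 -0.41  2.1  -0.79  0.27  0.47]
```

>>> {"name": "carry_out", "arguments": {"commands": [[[0,0,0,-0.6,0.45,0,0.5],[0,0,0,-1.25,0.78,0,0.5],[0,0,0,-1.95,1.0,0,0.5],[0,0,0,-2.7,1.1,0,0.5],[0,0,0,-3.2,1.1,0,0.5],[0,0,0,-3.2,1.1,0,0.5],[0,0,0,-3.2,1.1,0,0.5]]]}}

```text
clock: 22.1
tool_pos: [0.4755, 0.2167, 0.1405]
eef_rot: [0.67, 0.702, 0.167, -0.176]
contact_force: [-3.0, 3.3, 1.5]
opening: 0.13
```

Run:
```python
from h import *
tp()
```

```text
t 22.1 tcp box mm [135.9  51.9  23.9] rot err [-0.001 -0.    -0.002] F box [ 3.8  2.9 -0.3] op 0.13 q [ 0.02  0.79 -0.41  2.08 -0.76  0.28  0.52]
```

>>> {"name": "carry_out", "arguments": {"commands": [[[0,0,0,0,0,0,3.5],[0,0,0,0,0,0,3.5],[0,0,0,0,0,0,3.5],[0,0,0,0,0,0,3.5],[0,0,0,0,0,-3,3.5],[0,0,0,0,0,-7,3.5],[0,0,0,0,0,-11,3.5],[0,0,0,-4,3,-14,3.5],[0,0,0,-8,4,-16,3.5],[0,0,0,-8,4,-16,3.5]]]}}

```text
clock: 22.93
tool_pos: [0.5263, 0.0671, 0.2453]
eef_rot: [0.672, 0.701, 0.168, -0.171]
contact_force: [0.7, -0.4, -0.6]
opening: 0.398
```

Run:
```python
from h import *
tp();s=snap('wrist','w17');snap('top','t17');snap('scene','s17');tp()
crop('w17',100,0,460,310,'w17c',2)
for m in [(.039,0,.036),(.104,0,.036),(.13,0,.008),(.078,0,.008),(.1415,.052,.04),(.1415,.034,.012),(.1415,.094,.012)]: print(m,(proj(s,B(np.array(m)))-[100,0])*2)
```

```text
t 22.93 tcp box mm [ 50.9   8.4 187.7] rot err [ 0.009  0.005 -0.004] F box [-0.6 -0.7 -0.3] op 0.398 q [ 0.18  0.63 -0.19  1.87 -0.56  0.76  0.5 ]
t 23.08 tcp box mm [ 54.1  10.6 185. ] rot err [ 0.003  0.001 -0.005] F box [ 0.5  0.  -1.5] op 0.4 q [ 0.18  0.63 -0.19  1.88 -0.56  0.76  0.5 ]
(0.039, 0, 0.036) [379.24533628 411.73313318]
(0.104, 0, 0.036) [379.78964099 251.79118054]
(0.13, 0, 0.008) [377.89474236 183.6388396 ]
(0.078, 0, 0.008) [377.56848057 308.27466404]
(0.1415, 0.052, 0.04) [239.94902738 149.45458157]
(0.1415, 0.034, 0.012) [294.79165263 154.07734449]
(0.1415, 0.094, 0.012) [147.18720574 154.53353481]
```

View pics/w17c.png

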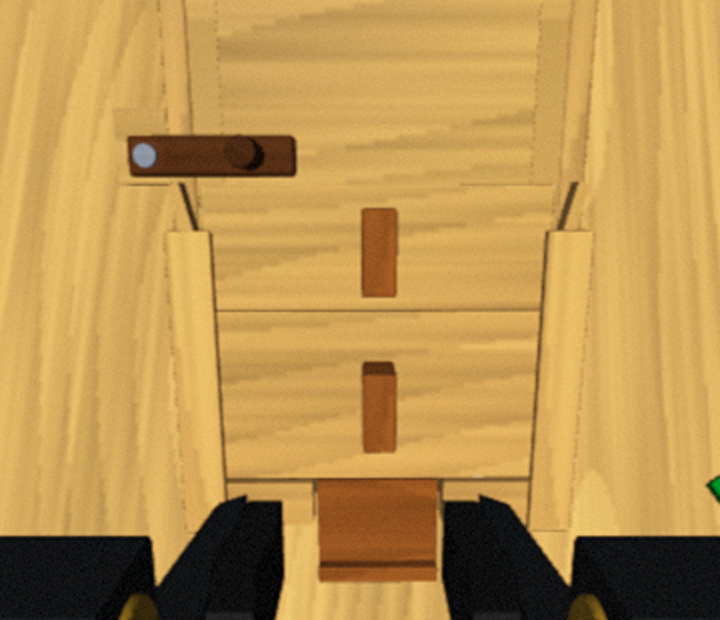

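View pics/s17.png

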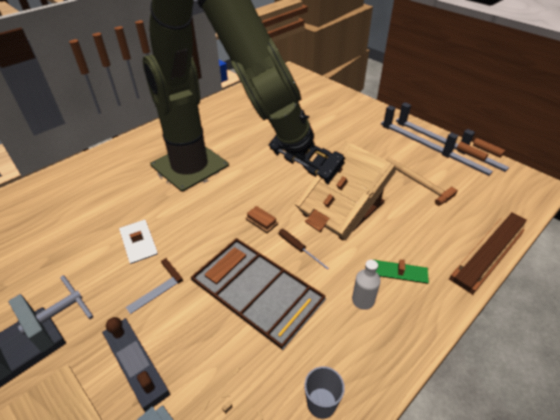

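View pics/t17.png

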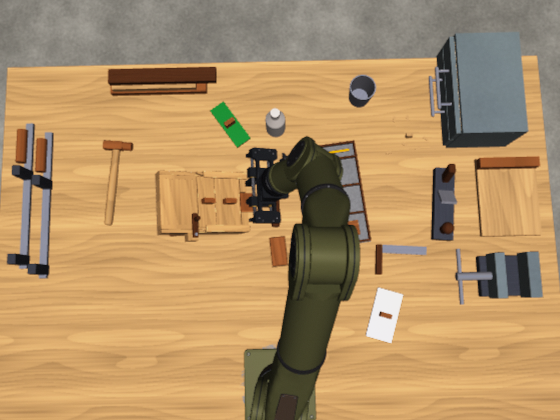

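```bash
python3 -c "
from plant import r
print(r.finish_job())"
```

```text
the job is handed in; nothing more can be done
None
```

The box is closed and the job is handed in. The longer lid went in first and drove the strip back until it met the solid stop: about 31 N with no further movement. The shorter lid was pushed up against it at about 35 N. I then pinched the turn-button by its peg and swung it to its end stop.

Last checks, from the wrist and scene cameras at about 23 s:
- **Lids:** both grip tops lie within about 1 mm of where they should be (x = 39 and 104 mm, y about 0), and no gap shows between the lids.
- **Long lid:** an earlier picture put its low edge about 2 mm further down the slope than expected. That is within the 3 mm allowed and close to the camera accuracy.
- **Turn-button:** the bar stands straight across the bed, at about 1.57 rad.
- **Bystanders:** none of those in view had visibly moved. In the top view the arm hides part of the tray.
- **Arm:** clear of everything, about 19 cm off the bed.

One small disagreement: at the end of the swing the gripper stood about 5 mm beyond the peg's expected place. The pads probably slipped a little on the peg, and the picture shows the button fully across.

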